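# Wedge the splash screen open and set out the sauce pots

### The job

First swing the splash screen fully open against its stop and, from the side it would swing shut towards, tap the wooden wedge thin end first and square to the panel under its lower edge, near the free end, until it is jammed tight and the panel stays open when you let go of the wedge. Then turn every drained sauce pot mouth-up and stand them all fully on the serving board. Leave the bowls, the sauce bottle and the chopstick holder where they are.

Things in the scene. Friction and masses are not known exactly. Their poses are not given: they have to be found in the camera images.
- panel (a joint): the splash screen's swing about its upright post, rad: 0 shut, 1.571 = pi/2 fully open against its stop; starts part open. The panel (clear acrylic in a 16 mm thick steel frame, 260 mm wide, lower edge 16 mm and upper edge 260 mm above the counter) moves easily (about 0.3 N at its free edge) and stays where it is left, but a knock swings it; opening brings its free edge towards the robot's side.
- screen: the fixed steel post, 22 mm thick and 300 mm tall, with its foot plate (110 x 100 x 8 mm) and a small stop block; origin on the hinge axis at counter height. Its own -y axis is the direction from the post to the panel's free edge when shut, its own -x axis that direction when fully open; the free edge is 278 mm from the axis.
- panel_top (a point): point in the middle of the panel's top rail (16 mm thick, 22 mm tall, its upper face 11 mm above this point), 40 mm in from the free edge; turns with the panel: its -y axis points along the panel from the post to the free edge, its x axis is square to the panel, and its +x side is the side the panel moves towards when it swings shut
- panel_foot (a point): point at the lower edge of the panel, mid-thickness, 60 mm in from the free edge, 16 mm above the counter (the bottom rail is 16 mm thick, flat below); axes as panel_top: the wedge goes in below it from its +x side, thin end pointing along its -x
- wedge_c (a point): wooden door wedge, 150 mm long, 40 mm wide, flat underside, 4 mm thick at the thin end rising evenly to 32 mm at the thick end, 90 g. This point is at the middle of its length and width, 9 mm above its underside; its x axis points to the thin end (75 mm away), z up. Where it is 16 mm thick lies 11 mm from this point towards the thin end. Its thick end is gripped across the width; a push of about 15 N drives it tight, and it then stays by friction.
- board: fixed oiled-wood serving board, 160 mm (its x) by 300 mm (its y), 10 mm thick, flat; origin at the centre of its underside. It lies partly in the panel's sweep (the panel passes over it by 6 mm).
- mat: fixed thin black draining mat, 180 mm (its x) by 340 mm (its y), 3 mm thick; origin at the centre of its underside. The pots start on it.
- pot0_c (a point): square off-white melamine sauce pot, an open box 50 x 50 mm and 52 mm tall outside, walls and floor 4 mm, straight sides, 80 g. This point is its very centre (26 mm from mouth plane and from outside of floor). Its z axis points from mouth to closed floor: up while the pot is mouth-down as at the start, down once it stands mouth-up; x, y square to its sides. May be absent.
- pot1_c (a point): square off-white melamine sauce pot, an open box 50 x 50 mm and 52 mm tall outside, walls and floor 4 mm, straight sides, 80 g. This point is its very centre (26 mm from mouth plane and from outside of floor). Its z axis points from mouth to closed floor: up while the pot is mouth-down as at the start, down once it stands mouth-up; x, y square to its sides. May be absent.
- pot2_c (a point): square off-white melamine sauce pot, an open box 50 x 50 mm and 52 mm tall outside, walls and floor 4 mm, straight sides, 80 g. This point is its very centre (26 mm from mouth plane and from outside of floor). Its z axis points from mouth to closed floor: up while the pot is mouth-down as at the start, down once it stands mouth-up; x, y square to its sides. May be absent.
- bowls: bystander: a stack of five round off-white bowls, 124 mm across, 78 mm tall; origin under its centre
- sauce: bystander: a dark sauce bottle with a red cap, 49 mm across, 165 mm tall; origin under its centre
- caddy: bystander: a square wooden chopstick holder, 85 mm wide, 110 mm tall, chopsticks up to 205 mm; origin under its centre
There are look-alikes about, which are no part of the job. What is shaped like the part that bears pot2_c but orange or purple is not meant.

How it is judged:
On the way, in this order (a step that is already met when the one before it is completed fails the run):
1. the splash screen stands fully open against its stop (value of joint panel above 1.5 rad), for 0.2 s.
2. the wedge is jammed under the open panel near its free edge, thin end first, from the side the panel would shut towards, and has been let go (value of joint panel above 1.5 rad and contact force between wedge and screen above 1.5 N and x of wedge_c in the frame of panel_foot between 0 and 0.06 m and y of wedge_c in the frame of panel_foot between -0.06 and 0.06 m and angle between the x axis of wedge_c and the x axis of panel_foot, either way round below 0.35 rad and angle between wedge_c's own z axis and vertical below 0.1 rad and contact force between the fingers and wedge below 0.1 N), for 0.5 s.
3. after that, all sauce pots stand mouth-up on the serving board, let go (angle between each of pot0_c, pot1_c, pot2_c's own z axis and vertical above 3.04 rad and x of pot0_c in the frame of board between -0.055 and 0.055 m and y of pot0_c in the frame of board between -0.125 and 0.125 m and z of pot0_c in the frame of board between 0.03 and 0.043 m and linear speed of each of pot0, pot1, pot2 below 0.02 m/s and contact force between the fingers and pot0 below 0.1 N and x of pot1_c in the frame of board between -0.055 and 0.055 m and y of pot1_c in the frame of board between -0.125 and 0.125 m and z of pot1_c in the frame of board between 0.03 and 0.043 m and contact force between the fingers and pot1 below 0.1 N and x of pot2_c in the frame of board between -0.055 and 0.055 m and y of pot2_c in the frame of board between -0.125 and 0.125 m and z of pot2_c in the frame of board between 0.03 and 0.043 m and contact force between the fingers and pot2 below 0.1 N), for 0.3 s.
At the end, for the whole second after the job is handed in: Panel within 4 degrees of its stop; wedge flat, let go, within 60 mm of panel_foot along the panel and 20 degrees of square to it, on the closing side, pressing on it with over 1.5 N; each pot still, mouth-up within 6 degrees on the board, its centre 25 mm or more inside the edges (all of step 2 and all of step 3); the robot touches nothing.
It fails at once if the bowls are pushed more than 30 mm or knocked over (distance of bowls from where it was at the start of the episode above 0.03 m or angle between bowls's own z axis and vertical above 0.5 rad).
It fails at once if the sauce bottle is pushed more than 30 mm or knocked over (distance of sauce from where it was at the start of the episode above 0.03 m or angle between sauce's own z axis and vertical above 0.5 rad).
It fails at once if the chopstick holder is pushed more than 30 mm or knocked over (distance of caddy from where it was at the start of the episode above 0.03 m or angle between caddy's own z axis and vertical above 0.5 rad).
Of pot0, pot1, pot2 only 2 to 3 are there at a start; the rules pass over those that are not, and their reading is None.
At some moment in a run one of pot0, pot1, pot2 may be knocked a few centimetres aside while the robot is not near it.
Once in a run the grip may slacken for a moment while it holds something.
It also fails if it takes over 210 s, if anything falls off the work surface, if the arm or the gripper's body presses on something with over 40 N, if the wrist force passes 120 N, or if a joint passes its speed limit or range.

### The arm

A 6-joint arm with a two-finger parallel gripper is mounted at the origin on the work surface. World frame = base frame: x ahead of the robot, y to its left, z up, the work surface at z = 0. Lengths are in m, angles in rad, forces in N, time in s.
With the tool pointing down it reaches from about 0.275 to 0.725 m from the base axis. Payload 15.9 kg.
Tool frame: the origin (TCP) lies at the very end of the fingers, on their centre line; the grasp point (between the pads) lies 19 mm behind it; x points along the fingers, y is the direction in which the jaws open and shut, and the axes are right-handed (so a half turn about x gives the same grasp; the last joint's range is limited). The gripper opens to 85 mm and grips with 20 to 120 N. Pads are 22 mm wide; open, the fingers measure 114 mm over their backs; the gripper's body (76 mm by 85 mm) begins 54 mm behind the grasp point. The pads swing forward as they close: fully open they stand 13 mm farther back than shut.
Start: joints at [1.334, 0.213, -0.034, 1.323, 0, 1.571], TCP at [0.117, 0.486, 0.231] pointing down, gripper open.
Joint ranges: [-2.98, 2.98], [-0.74, 1.72], [-1.14, 1.35], [-2.1, 2.04], [-1.57, 1.44], [-3.14, 3.14]. Speed limits (rad/s): [1.89, 1.89, 2.39, 2.57, 3.14, 3.14].

### API

Orientations are given as a 3x3 rotation matrix whose columns are the frame's x, y, z axes.
In Python, from station import manip gives the robot as it stands.
- The arm moves only by the tool send_rows, never from a script. Its arguments are lists of equal length, an entry for each row: "slide": the shift along the tool's x, y, z in m, a list of three; "yaw": the turn about the tool's x in rad; "claw": the closure, from 0 (fully open) to 1 (shut). A call has exactly 5 rows; each row is the pose to reach, as a shift and turn from the pose commanded when the call began, along the tool's axes at that moment; what a row does not reach only later rows make up. A row lasts 1/8 s, in which the tool goes at most 62.5 mm and 10.7 degrees, less where a joint would pass 70% of its speed; a pose out of reach is approached as far as the arm can. A call with a gripper value outside its range is refused whole. The fingers move at their own pace and stop on an object; the grip force is fixed at half the most. Time passes only in rows, so rows that repeat a pose let the fingers close, or fill a call up. It gives the time, the measured TCP pose, the force and the opening at its end, in the units of the state.
- manip.sense(): the state, without advancing time (a new reading comes with each control period).
- manip.read_camera(name): name is "scene" or "top" or "wrist"; returns a dict with "pixels" (420x560x3 uint8, red, green, blue), "z_map" (420x560 float32, m along the optical axis (not along the pixel's ray), 0 where there is no reading), "fov_y" (degrees; the focal length in pixels is half the picture's height over the tangent of half this angle, whatever the lens; pixels are square), "cx", "cy" (the principal point, pixels), "extrinsics" (4x4, takes a point from camera to world coordinates). Camera axes: x right, y up, looking along -z (the intrinsics and any distortion apply to the point x, -y, -z); pixel columns grow to the right and rows downward; lengths in m; the calibration is good to about 2 mm. A picture is of the moment at which its call begins.
- manip.close_job(): hands the job in, once; it reports no verdict.
The state is a dict: "time": time; "qpos": joint angles; "dq": joint speeds; "joint_efforts": joint torques, N m; "position": TCP position; "ee_rot": TCP orientation; "force": force on the tool from outside, world axes, zero at the start; "moment": the same for the moment, N m; "finger_gap": finger opening in m.
Only numpy, scipy, OpenCV 4.12 (cv2) and the standard library are available. Lean on these libraries where they do the work, as an engineer would, in place of code of your own. Each camera call takes 0.05 s, during which the arm holds its last target. There are 200 camera calls.

## Working session

There is one attempt and no reset: what is moved stays moved. The work goes in short steps, Python scripts to look and compute and a tool call to move; the robot and the scene stay as the last step left them, time stands still between calls to the robot, and variables do not carry over. Pictures are saved under pics/ and viewed, about 12 in all and at most 16, crops included, and the job is handed in when it is done.

Besides the shell and the picture viewer there is one more tool, called after ">>>" as a command line: name --pt "numbers of a row" for each row, then --argument value for the rest. send_rows: Moves the arm, as the interface text tells. Its arguments: {"type":"object","properties":{"slide":{"type":"array","items":{"type":"array","items":{"type":"number"}}},"yaw":{"type":"array","items":{"type":"number"}},"claw":{"type":"array","items":{"type":"number"}}},"required":["slide","yaw","claw"]}

```bash
ls; mkdir -p pics; cat > h.py <<'E'
import numpy as np, cv2
from station import manip
def grab(name,fn=None):
    c=manip.read_camera(name)
    np.savez('pics/%s.npz'%(fn or name),**{k:np.array(v) for k,v in c.items()})
    if fn: cv2.imwrite('pics/%s.png'%fn,cv2.cvtColor(c['pixels'],cv2.COLOR_RGB2BGR))
    return c
def cloud(c):
    z=c['z_map']; H,W=z.shape; f=H/2/np.tan(np.radians(float(c['fov_y']))/2)
    v,u=np.mgrid[:H,:W]
    P=np.stack([(u-c['cx'])/f*z,-(v-c['cy'])/f*z,-z],-1)
    E=np.array(c['extrinsics']); return P@E[:3,:3].T+E[:3,3]
E
python3 - <<'E'
from h import *
print({k:np.round(v,3).tolist() for k,v in manip.sense().items()})
for n in ['scene','top']:
    c=grab(n,n+'1'); print(n,{k:np.round(c[k],3).tolist() for k in c if k not in('pixels','z_map')})
a=cv2.imread('pics/top1.png'); 
E
```

```text
pics
{'time': 0.0, 'qpos': [1.334, 0.213, -0.035, 1.324, -0.0, 1.571], 'dq': [-0.0, 0.001, -0.001, 0.003, -0.0, -0.001], 'joint_efforts': [0.0, -68.616, 48.712, 0.018, 0.0, -0.0], 'position': [0.117, 0.486, 0.231], 'ee_rot': [[-0.0, 0.235, 0.972], [-0.001, 0.972, -0.235], [-1.0, -0.001, 0.0]], 'force': [-0.003, 0.256, 0.661], 'moment': [0.043, 0.009, 0.057], 'finger_gap': 0.086}
scene {'fov_y': 47.704, 'cx': 277.847, 'cy': 210.912, 'extrinsics': [[-0.193, -0.82, 0.538, 1.292], [0.981, -0.168, 0.096, 0.055], [0.012, 0.547, 0.837, 1.314], [0.0, 0.0, 0.0, 1.0]]}
top {'fov_y': 56.651, 'cx': 278.946, 'cy': 211.062, 'extrinsics': [[0.002, 0.991, -0.134, 0.36], [-1.0, 0.001, -0.013, -0.105], [-0.012, 0.134, 0.991, 1.362], [0.0, 0.0, 0.0, 1.0]]}
```

View pics/top1.png

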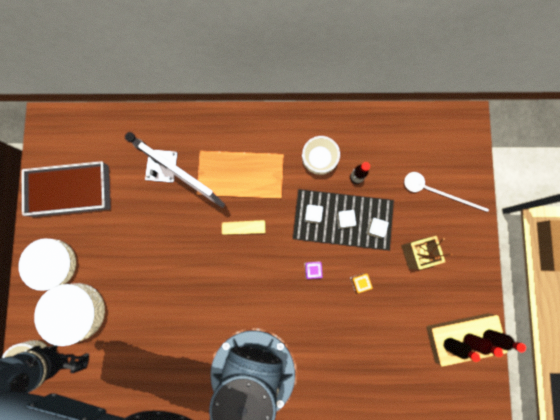

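View pics/scene1.png

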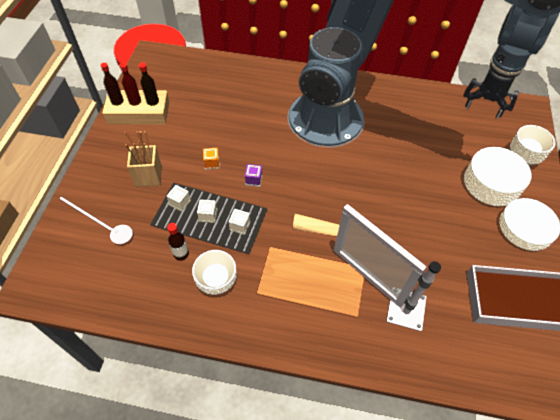

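Top view: three off-white pots, mouth-down, on the mat at (314,213), (347,219), (379,228). The look-alikes are purple (314,270) and orange (362,283). The wedge is at (243,228), the board at (241,174), the panel runs (133,140)–(225,210), with bowls at (321,155), sauce at (360,172) and caddy at (428,252). Measuring next.

```bash
python3 - <<'E'
from h import *
c=dict(np.load('pics/top1.npz')); P=cloud(c)
def box(n,u0,u1,v0,v1,z0,z1,c=c,P=P):
    Q=P[v0:v1,u0:u1].reshape(-1,3); Q=Q[(c['z_map'][v0:v1,u0:u1].ravel()>0)&(Q[:,2]>z0)&(Q[:,2]<z1)]
    if len(Q)<3: print(n,len(Q));return
    r=cv2.minAreaRect((Q[:,:2]*1000).astype(np.float32))
    print(n,len(Q),'rect c',np.round(r[0],1),'size',np.round(r[1],1),'ang',round(r[2],1),'z',np.round(np.percentile(Q[:,2],[5,50,95]),4),'mean',np.round(Q[:,:2].mean(0),4)); return Q
for n,b in dict(pot0=(300,328,200,228,.045,.07),pot1=(333,361,205,234,.045,.07),pot2=(366,394,214,242,.045,.07),
  wedge=(215,272,215,240,.003,.05),board=(192,290,145,203,.006,.03),mat=(288,400,185,255,-.02,.01),
  panel=(120,235,125,220,.235,.275),post=(110,150,120,160,.28,.35),foot=(143,180,147,185,.005,.02),bowls=(298,345,130,180,.03,.12),
  sauce=(345,375,155,190,.1,.2),caddy=(405,455,230,275,.08,.25),purple=(300,328,258,282,.03,.08)).items():
    box(n,*b)
# colour-based corners of wedge and board
im=cv2.imread('pics/top1.png'); h=cv2.cvtColor(im,cv2.COLOR_BGR2HSV)
for p in [(243,228),(225,228),(262,228),(240,175),(300,195),(340,130+80)]: print(p,h[p[1],p[0]],np.round(P[p[1],p[0]],4))
z=P[215:240,215:272,2]; print(np.round(P[228,215:275:3],3).tolist())
E
```

```text
pot0 224 rect c [ 529.3 -204.4] size [49.8 50.7] ang 82.0 z [0.0513 0.0555 0.0602] mean [ 0.5291 -0.2043]
pot1 229 rect c [ 511.6 -315.8] size [50.6 50.7] ang 6.1 z [0.0511 0.0556 0.0607] mean [ 0.5111 -0.3153]
pot2 232 rect c [ 481.2 -420. ] size [50.2 50.8] ang 71.6 z [0.0511 0.0557 0.0603] mean [ 0.4813 -0.4199]
wedge 676 rect c [487.6  38.5] size [ 84.6 197.4] ang 0.1 z [0.0034 0.0137 0.0305] mean [0.4855 0.0353]
board 3389 rect c [679.5  55.1] size [342.1 207.9] ang 90.0 z [0.0068 0.0105 0.0151] mean [0.6758 0.0476]
mat 6969 rect c [ 516.4 -316.7] size [394.6 245.3] ang 90.0 z [-0.0029  0.0025  0.0074] mean [ 0.5154 -0.3126]
panel 563 rect c [642.5 222.5] size [285.3  27.5] ang 56.8 z [0.2455 0.2597 0.264 ] mean [0.6382 0.2222]
post 92 rect c [717.2 335.6] size [28.3 27. ] ang 35.7 z [0.2913 0.2973 0.3008] mean [0.7163 0.3349]
foot 481 rect c [709.4 337.2] size [137.1 126.8] ang 1.8 z [0.0054 0.0085 0.0137] mean [0.699  0.3348]
bowls 1103 rect c [ 728.  -228.4] size [121.3 125. ] ang 62.0 z [0.0348 0.0532 0.0794] mean [ 0.7308 -0.229 ]
sauce 160 rect c [ 659.7 -357.3] size [41.9
[... 338 characters left out ...]
 27  80 253] [0.4833 0.1003 0.0102]
(262, 228) [ 30  59 252] [ 0.4817 -0.0299  0.029 ]
(240, 175) [ 18 158 251] [0.6719 0.0508 0.0109]
(300, 195) [23 41 56] [ 0.6006 -0.1618  0.0074]
(340, 210) [50 10 80] [ 0.5473 -0.3016  0.0068]
[[0.484, 0.136, 0.003], [0.485, 0.127, -0.006], [0.484, 0.116, -0.001], [0.484, 0.104, 0.006], [0.483, 0.093, 0.013], [0.483, 0.082, 0.016], [0.483, 0.072, 0.016], [0.483, 0.062, 0.013], [0.483, 0.051, 0.013], [0.482, 0.04, 0.022], [0.482, 0.029, 0.021], [0.482, 0.019, 0.023], [0.482, 0.008, 0.027], [0.482, -0.002, 0.021], [0.482, -0.013, 0.027], [0.481, -0.024, 0.038], [0.481, -0.034, 0.035], [0.484, -0.042, 0.002], [0.484, -0.053, 0.004], [0.485, -0.063, -0.002]]
```

```bash
python3 - <<'E'
import cv2,numpy as np
a=cv2.imread('pics/top1.png')[115:295,110:410]; a=cv2.resize(a,None,fx=2.6,fy=2.6,interpolation=cv2.INTER_CUBIC); cv2.imwrite('pics/top1c.png',a); print(a.shape)
E
```

```text
(468, 780, 3)
```

View pics/top1c.png

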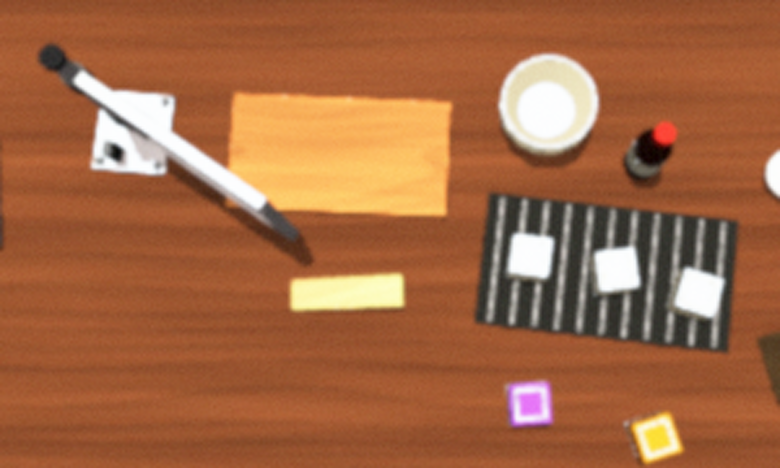

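All three off-white pots are mouth-down (crop (530,256), (616,270), (698,293)). Purple and orange are the look-alikes and will be left out of the job. The wedge's thin end points to +y. Next: panel line details, then the push.

```bash
cat >> h.py <<'E'
def rel(p,ydeg,s=None):
    "slide/yaw from present pose to TCP at p with tool y at ydeg (mod 180) in world"
    s=s or manip.sense(); R=np.array(s['ee_rot']); d=R.T@(np.array(p)-s['position'])
    a=np.degrees(np.arctan2(R[1,1],R[0,1])); t=(ydeg-a+90)%180-90
    print('slide',np.round(d,4).tolist(),'yaw',round(-np.radians(t),4))
def st():
    s=manip.sense(); R=np.array(s['ee_rot']); print('t',round(s['time'],2),'pos',np.round(s['position'],4),'y',round(np.degrees(np.arctan2(R[1,1],R[0,1])),2),'tilt',np.round(R[2],3),'F',np.round(s['force'],1),'gap',round(s['finger_gap'],4),'q',np.round(s['qpos'],2)); return s
E
python3 - <<'E'
from h import *
c=dict(np.load('pics/top1.npz')); P=cloud(c)
Q=P[125:220,120:235].reshape(-1,3); Q=Q[(Q[:,2]>.24)&(Q[:,2]<.272)]
vx,vy,x,y=cv2.fitLine((Q[:,:2]).astype(np.float32),cv2.DIST_HUBER,0,.01,.01).ravel()
print('dir',vx,vy,'at',x,y); t=(Q[:,:2]-[x,y])@[vx,vy]; print(t.min(),t.max(), [ (x+vx*k,y+vy*k) for k in (t.min(),t.max())])
h=np.array([.717,.3355]); n=np.array([-vy,vx]); print('hinge off line',(h-[x,y])@n)
d=np.array([vx,vy]); d=d if d[0]<0 else -d
th=np.arctan2(-d[0],-d[1]); print('angle',th)
nx=np.array([-d[1],d[0]]); print('nx',nx)  # candidate +x side
s=manip.sense()
for sg in(1,-1): print(sg,h+.22*d+sg*.06*nx)
# purple profile
print(np.round(P[258:283,314,2],3).tolist()); print(np.round(P[270,300:330,2],3).tolist())
st()
E
```

```text
dir 0.5659475 0.8244413 at 0.63662887 0.2196772
-0.1370588140455031 0.14101339009261454 [(np.float64(0.559060776727511), np.float64(0.10668024624115162)), (np.float64(0.7164350379846899), np.float64(0.3359344595363574))]
hinge off line -0.0007116593028610533
angle 0.60158205
nx [ 0.8244413 -0.5659475]
1 [0.64195804 0.12016607]
-1 [0.54302508 0.18807977]
[-0.003, 0.003, 0.0, 0.002, 0.002, 0.053, 0.051, 0.057, 0.053, 0.051, 0.055, 0.052, 0.053, 0.056, 0.051, 0.053, 0.052, 0.05, 0.056, 0.05, 0.004, -0.0, -0.0, -0.003, -0.002]
[0.002, 0.002, 0.003, 0.003, 0.0, 0.018, 0.055, 0.053, 0.056, 0.056, 0.051, 0.051, 0.051, 0.051, 0.053, 0.05, 0.053, 0.052, 0.051, 0.059, 0.052, 0.0, 0.003, 0.007, 0.002, -0.001, 0.0, -0.0, -0.001, 0.004]
t 0.1 pos [0.1172 0.4858 0.2309] y 76.43 tilt [-1.    -0.001  0.   ] F [-0.5 -0.2  0.3] gap 0.0856 q [ 1.33  0.21 -0.03  1.32 -0.    1.57]
```

>>> send_rows --pt "-0.06 0 0" --pt "-0.12 0 0" --pt "-0.13 -0.02 0.05" --pt "-0.13 -0.04 0.106" --pt "-0.13 -0.062 0.16" --yaw '[0.18, 0.36, 0.54, 0.72, 0.9]' --claw '[1, 1, 1, 1, 1]'

```text
time: 0.72
position: [0.2595, 0.3872, 0.3612]
ee_rot: [[-0.0, 0.909, 0.416], [-0.0, 0.416, -0.909], [-1.0, -0.0, 0.0]]
force: [1.2, 1.1, -0.3]
finger_gap: 0.0001
```

>>> send_rows --pt "0 0.028 0.049" --pt "0 0.056 0.098" --pt "0 0.084 0.147" --pt "0 0.112 0.195" --pt "0 0.14 0.243" --yaw '[0.18, 0.36, 0.434, 0.434, 0.434]' --claw '[1, 1, 1, 1, 1]'

```text
time: 1.35
position: [0.4887, 0.2252, 0.3611]
ee_rot: [[-0.0, 1.0, -0.0], [-0.0, -0.0, -1.0], [-1.0, -0.0, 0.0]]
force: [0.7, 1.1, -0.2]
finger_gap: 0.0002
```

```bash
python3 -c "
from h import *
st(); rel([.642,.12,.36],0); rel([.642,.12,.222],0)"
```

```text
t 1.35 pos [0.4887 0.2252 0.3611] y -0.01 tilt [-1. -0.  0.] F [ 0.7  1.1 -0.2] gap 0.0002 q [0.43 0.33 0.45 1.69 0.   2.  ]
slide [0.0011, 0.1533, 0.1052] yaw -0.0002
slide [0.1391, 0.1533, 0.1052] yaw -0.0002
```

>>> send_rows --pt "0 0.045 0.03" --pt "0 0.09 0.06" --pt "0.03 0.135 0.09" --pt "0.085 0.153 0.105" --pt "0.138 0.153 0.105" --yaw '[0, 0, 0, 0, 0]' --claw '[1, 1, 1, 1, 1]'

```text
time: 1.98
position: [0.6414, 0.12, 0.2203]
ee_rot: [[-0.001, 1.0, -0.002], [-0.0, -0.002, -1.0], [-1.0, -0.001, 0.0]]
force: [-0.2, 0.3, 0.4]
finger_gap: 0.0001
```

```bash
python3 -c "
from h import *
st()
h=np.array([.717,.3355]);prev=None
for f in [.6,.65,.7,.8,.9,1.,1.1,1.2,1.3,1.4,1.5,1.55,1.6]:
    p=h+.22*np.array([-np.sin(f),-np.cos(f)])+.02*np.array([np.cos(f),-np.sin(f)]); q=p-[.642,.12]; print(f,np.round(p,3),'slide y,z',round(q[0],3),round(-q[1],3))
"
```

```text
t 1.98 pos [0.6414 0.12   0.2203] y -0.12 tilt [-1.    -0.001  0.   ] F [-0.2  0.3  0.4] gap 0.0001 q [ 0.19  0.55  0.43  1.45 -0.    1.76]
0.6 [0.609 0.143] slide y,z -0.033 -0.023
0.65 [0.6   0.148] slide y,z -0.042 -0.028
0.7 [0.591 0.154] slide y,z -0.051 -0.034
0.8 [0.573 0.168] slide y,z -0.069 -0.048
0.9 [0.557 0.183] slide y,z -0.085 -0.063
1.0 [0.543 0.2  ] slide y,z -0.099 -0.08
1.1 [0.53  0.218] slide y,z -0.112 -0.098
1.2 [0.519 0.237] slide y,z -0.123 -0.117
1.3 [0.51  0.257] slide y,z -0.132 -0.137
1.4 [0.504 0.278] slide y,z -0.138 -0.158
1.5 [0.499 0.3  ] slide y,z -0.143 -0.18
1.55 [0.497 0.311] slide y,z -0.145 -0.191
1.6 [0.497 0.322] slide y,z -0.145 -0.202
```

>>> send_rows --pt "0 -0.033 -0.023" --pt "0 -0.042 -0.028" --pt "0 -0.051 -0.034" --pt "0 -0.06 -0.041" --pt "0 -0.069 -0.048" --yaw '[0, 0, 0, 0, 0]' --claw '[1, 1, 1, 1, 1]'

```text
time: 2.6
position: [0.5712, 0.17, 0.2233]
ee_rot: [[0.0, 1.0, -0.0], [0.0, -0.0, -1.0], [-1.0, 0.0, -0.0]]
force: [1.4, -0.7, 0.6]
finger_gap: 0.0001
```

>>> send_rows --pt "0 -0.016 -0.015" --pt "0 -0.03 -0.032" --pt "0 -0.043 -0.05" --pt "0 -0.054 -0.069" --pt "0 -0.063 -0.089" --yaw '[0, 0, 0, 0, 0]' --claw '[1, 1, 1, 1, 1]'

```text
time: 3.22
position: [0.5074, 0.2601, 0.2234]
ee_rot: [[0.0, 1.0, 0.001], [0.0, 0.001, -1.0], [-1.0, 0.0, -0.0]]
force: [0.8, -0.5, -1.3]
finger_gap: 0.0
```

>>> send_rows --pt "0 -0.004 -0.01" --pt "0 -0.007 -0.021" --pt "0 -0.01 -0.032" --pt "0 -0.011 -0.043" --pt "0 -0.011 -0.049" --yaw '[0, 0, 0, 0, 0]' --claw '[1, 1, 1, 1, 1]'

```text
time: 3.85
position: [0.4975, 0.3083, 0.2232]
ee_rot: [[-0.0, 1.0, 0.0], [0.0, 0.0, -1.0], [-1.0, -0.0, -0.0]]
force: [-0.0, -0.0, -0.0]
finger_gap: -0.0002
```

```bash
python3 -c "
from h import *
st(); grab('top','top2')
c=dict(np.load('pics/top2.npz')); P=cloud(c)
Q=P[100:300,60:235].reshape(-1,3); Q=Q[(Q[:,2]>.24)&(Q[:,2]<.262)&(Q[:,0]>.4)&(Q[:,0]<.72)]
print(len(Q),np.round(np.percentile(Q[:,:2],[0,10,50,90,100],axis=0),3).tolist())"
```

```text
t 3.85 pos [0.4975 0.3083 0.2232] y 0.01 tilt [-1. -0. -0.] F [-0. -0. -0.] gap -0.0002 q [0.55 0.39 0.19 1.37 0.   2.13]
345 [[0.441, 0.297], [0.571, 0.323], [0.632, 0.328], [0.693, 0.339], [0.718, 0.346]]
```

View pics/top2.png

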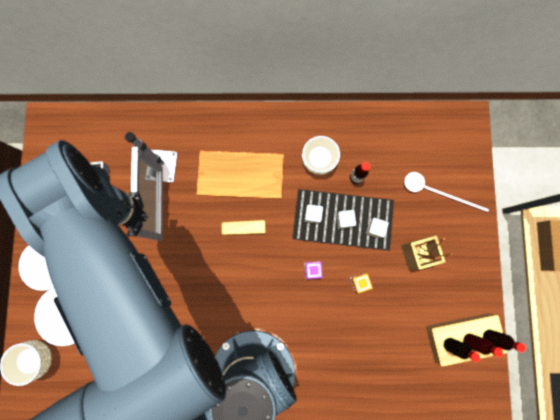

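Panel is nearly open (frame (132,140)–(160,238) in the picture). I'll push on until the stop is felt.

>>> send_rows --pt "0 0 -0.004" --pt "0 0 -0.008" --pt "0 0 -0.012" --pt "0 0 -0.016" --pt "0 0 -0.016" --yaw '[0, 0, 0, 0, 0]' --claw '[1, 1, 1, 1, 1]'

```text
time: 4.53
position: [0.4975, 0.3239, 0.2232]
ee_rot: [[-0.0, 1.0, 0.0], [0.0, 0.0, -1.0], [-1.0, -0.0, -0.0]]
force: [0.1, 0.2, 0.3]
finger_gap: 0.0001
```

>>> send_rows --pt "0 0 -0.002" --pt "0 0 -0.004" --pt "0 0 -0.006" --pt "0 0 -0.006" --pt "0 0 -0.006" --yaw '[0, 0, 0, 0, 0]' --claw '[1, 1, 1, 1, 1]'

```text
time: 5.15
position: [0.4975, 0.3296, 0.2233]
ee_rot: [[-0.0, 1.0, 0.0], [-0.0, 0.0, -1.0], [-1.0, -0.0, 0.0]]
force: [1.3, 0.6, 0.0]
finger_gap: 0.0001
```

```bash
python3 -c "
from h import *
st(); c=grab('scene','scene2'); P=cloud(c)
Q=P.reshape(-1,3); Q=Q[(Q[:,2]>.235)&(Q[:,2]<.27)&(Q[:,0]>.4)&(Q[:,0]<.72)&(Q[:,1]>.25)&(Q[:,1]<.45)]
for a in np.arange(.42,.72,.02):
    q=Q[(Q[:,0]>a)&(Q[:,0]<a+.02)]; print(round(a,2),len(q),np.round(np.percentile(q[:,1],[5,50,95]),3) if len(q) else '')
a=cv2.imread('pics/scene2.png')[150:370,250:500]; cv2.imwrite('pics/scene2c.png',cv2.resize(a,None,fx=2.5,fy=2.5))"
```

```text
t 5.15 pos [0.4975 0.3296 0.2233] y 0.0 tilt [-1. -0.  0.] F [1.3 0.6 0. ] gap 0.0001 q [0.59 0.42 0.23 1.38 0.   2.16]
0.42 0 
0.44 0 
0.46 0 
0.48 21 [0.317 0.318 0.356]
0.5 30 [0.318 0.327 0.343]
0.52 45 [0.338 0.344 0.353]
0.54 48 [0.337 0.344 0.352]
0.56 49 [0.336 0.341 0.35 ]
0.58 54 [0.334 0.34  0.35 ]
0.6 49 [0.333 0.34  0.348]
0.62 57 [0.332 0.338 0.348]
0.64 54 [0.331 0.338 0.345]
0.66 54 [0.33  0.334 0.344]
0.68 36 [0.328 0.329 0.338]
0.7 15 [0.322 0.324 0.327]
```

View pics/scene2c.png

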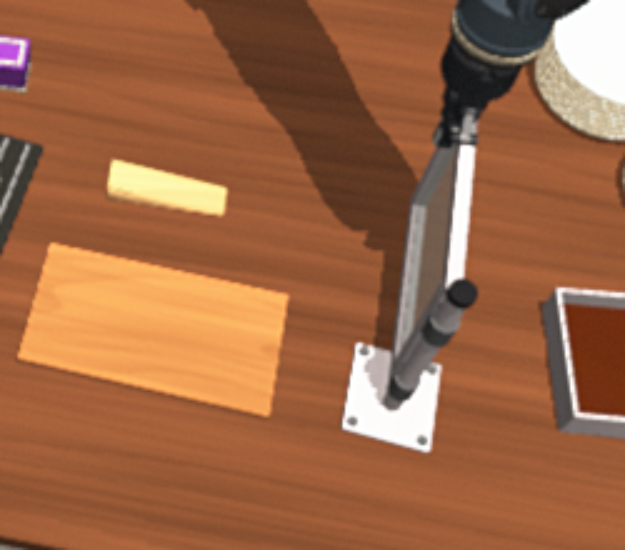

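Panel rail runs about 3.5° past world −x, but there's no stop force yet. Keep pushing gently.

>>> send_rows --pt "0 0 -0.003" --pt "0 0 -0.006" --pt "0 0 -0.008" --pt "0 0 -0.008" --pt "0 0 -0.008" --yaw '[0, 0, 0, 0, 0]' --claw '[1, 1, 1, 1, 1]'

```text
time: 5.82
position: [0.4975, 0.3365, 0.2233]
ee_rot: [[0.0, 1.0, -0.001], [-0.002, -0.001, -1.0], [-1.0, 0.0, 0.002]]
force: [-0.4, -11.1, 3.2]
finger_gap: -0.0
```

>>> send_rows --pt "0 0 -0.002" --pt "0 0 -0.004" --pt "0 0 -0.004" --pt "0 0 -0.004" --pt "0 0 -0.004" --yaw '[0, 0, 0, 0, 0]' --claw '[1, 1, 1, 1, 1]'

```text
time: 6.45
position: [0.4975, 0.3367, 0.2233]
ee_rot: [[0.0, 1.0, -0.003], [-0.009, -0.003, -1.0], [-1.0, 0.0, 0.009]]
force: [-3.0, -40.2, 12.4]
finger_gap: 0.0001
```

Stop felt (−40 N at y=0.3367). Back off slowly, then measure panel and wedge.

>>> send_rows --pt "0 0 0.004" --pt "0 0 0.012" --pt "0 0 0.03" --pt "0 0 0.06" --pt "-0.05 0 0.1" --yaw '[0, 0, 0, 0, 0]' --claw '[1, 1, 1, 0.5, 0]'

```text
time: 7.08
position: [0.4956, 0.2406, 0.2697]
ee_rot: [[-0.006, 1.0, 0.001], [-0.003, 0.001, -1.0], [-1.0, -0.006, 0.003]]
force: [0.8, 0.2, 1.1]
finger_gap: 0.0359
```

>>> send_rows --pt "-0.04 0 0.05" --pt "-0.04 0 0.1" --pt "-0.04 0 0.16" --pt "-0.04 0 0.2" --pt "-0.04 0 0.24" --yaw '[0, 0, 0, 0, 0]' --claw '[0, 0, 0, 0, 0]'

```text
time: 7.7
position: [0.4969, 0.0005, 0.3123]
ee_rot: [[0.001, 1.0, -0.001], [0.0, -0.001, -1.0], [-1.0, 0.001, -0.0]]
force: [0.3, -0.1, -0.1]
finger_gap: 0.0854
```

```bash
python3 -c "
from h import *
st(); 
c=grab('top','top3'); P=cloud(c)
for nm,cc,PP in [('top',c,P)]+[('scene',*(lambda k:(k,cloud(k)))(grab('scene','scene3')))]:
    Q=PP.reshape(-1,3); Q=Q[(Q[:,2]>.25)&(Q[:,2]<.272)&(Q[:,0]>.4)&(Q[:,0]<.69)&(Q[:,1]>.29)&(Q[:,1]<.4)]
    r=cv2.minAreaRect((Q[:,:2]*1000).astype(np.float32)); print(nm,len(Q),r)
    l=cv2.fitLine(Q[:,:2].astype(np.float32),cv2.DIST_HUBER,0,.01,.01).ravel(); print(l,np.degrees(np.arctan2(l[1],l[0])), 'xmin',np.percentile(Q[:,0],[0,2,98]))
    hs=cv2.cvtColor(cc['pixels'],cv2.COLOR_RGB2HSV); m=(hs[...,0]>23)&(hs[...,0]<36)&(hs[...,1]>35)&(hs[...,2]>170)&(PP[...,0]>.4)&(PP[...,0]<.56)&(PP[...,1]>-.08)&(PP[...,1]<.15)
    m=cv2.morphologyEx(m.astype(np.uint8),cv2.MORPH_OPEN,np.ones((3,3)))
    w=PP[m>0]; print(len(w),'wedge',cv2.minAreaRect((w[:,:2]*1000).astype(np.float32)),w.mean(0),'px',cv2.minAreaRect(np.argwhere(m)[:,::-1].astype(np.float32)))
"
```

```text
t 7.7 pos [0.4969 0.0005 0.3123] y -0.03 tilt [-1.     0.001 -0.   ] F [ 0.3 -0.1 -0.1] gap 0.0854 q [0.   0.21 0.16 1.53 0.   1.57]
top 570 ((565.3251342773438, 349.2135009765625), (18.907203674316406, 250.99850463867188), 84.98265838623047)
[ 0.9959014  -0.09044562  0.56405956  0.34821784] -5.189244 xmin [0.44008153 0.44568676 0.68611448]
0 wedge ((0.0, 0.0), (0.0, 0.0), 0.0) [nan nan nan] px ((0.0, 0.0), (0.0, 0.0), 0.0)
scene 550 ((564.2083129882812, 348.3197021484375), (17.389535903930664, 251.91920471191406), 84.85311889648438)
[ 0.9956349  -0.0933331   0.54442555  0.34912676] -5.355387 xmin [0.43877012 0.44786775 0.68061805]
392 wedge ((485.51873779296875, 48.67828369140625), (42.670989990234375, 125.11821746826172), 2.1416735649108887) [0.48571793 0.04822985 0.01828551] px ((319.7647399902344, 225.44117736816406), (39.04823303222656, 10.6715669631958), 14.03624439239502)<string>:11: RuntimeWarning: Mean of empty slice.
  ret = um.true_divide(
```

```bash
python3 -c "
from h import *
for f in ['top1','scene1']:
    c=dict(np.load('pics/%s.npz'%f)); P=cloud(c)
    hs=cv2.cvtColor(c['pixels'],cv2.COLOR_RGB2HSV); m=(hs[...,0]>22)&(hs[...,0]<38)&(hs[...,1]>35)&(hs[...,2]>170)&(P[...,0]>.4)&(P[...,0]<.56)&(P[...,1]>-.08)&(P[...,1]<.15)
    w=P[m]; r=cv2.minAreaRect((w[:,:2]*1000).astype(np.float32)); print(f,len(w),r,w.mean(0))
    l=cv2.fitLine(w[:,:2].astype(np.float32),cv2.DIST_HUBER,0,.01,.01).ravel(); print(np.degrees(np.arctan2(l[1],l[0])))
    for a in np.arange(-.05,.12,.01):
        q=w[(w[:,1]>a)&(w[:,1]<a+.01)]; print(round(a,3),len(q),np.round([q[:,0].min(),q[:,0].max(),np.median(q[:,2])],4) if len(q) else '')
"
```

```text
top1 490 ((486.31781005859375, 37.855560302734375), (42.83754348754883, 148.4725341796875), 2.25646710395813) [0.48528407 0.03588605 0.01839544]
-88.0544
-0.05 0 
-0.04 26 [0.4676 0.5056 0.031 ]
-0.03 30 [0.4678 0.5058 0.0303]
-0.02 36 [0.4677 0.506  0.0283]
-0.01 35 [0.4679 0.5092 0.0267]
0.0 36 [0.4681 0.509  0.0241]
0.01 33 [0.4681 0.503  0.0227]
0.02 33 [0.4683 0.5033 0.021 ]
0.03 30 [0.4651 0.5038 0.019 ]
0.04 30 [0.4653 0.5039 0.0179]
0.05 36 [0.4653 0.5038 0.0157]
0.06 35 [0.4653 0.5051 0.0129]
0.07 35 [0.4657 0.5057 0.0121]
0.08 28 [0.4655 0.5011 0.01  ]
0.09 27 [0.4661 0.5012 0.0075]
0.1 32 [0.4658 0.5013 0.0065]
0.11 8 [0.4698 0.4944 0.0036]
scene1 487 ((486.85467529296875, 35.60417175292969), (45.07786560058594, 143.50131225585938), 1.7215464115142822) [0.48668195 0.0344283  0.02082301]
-88.08054
-0.05 0 
-0.04 19 [0.467  0.5068 0.0334]
-0.03 37 [0.4661 0.5066 0.031 ]
-0.02 33 [0.4677 0.5065 0.0303]
-0.01 35 [0.4663 0.5065 0.0268]
0.0 36 [0.4663 0.5104 0.0262]
0.01 35 [0.468  0.5082 0.0239]
0.02 36 [0.469  0.5069 0.023 ]
0.03 35 [0.4645 0.5071 0.0203]
0.04 33 [0.4661 0.5047 0.0181]
0.05 34 [0.465  0.504  0.0175]
0.06 34 [0.4649 0.5048 0.0148]
0.07 32 [0.4659 0.5036 0.0129]
0.08 33 [0.4628 0.5048 0.0111]
0.09 34 [0.4628 0.5053 0.0101]
0.1 21 [0.4664 0.5032 0.0093]
0.11 0
```

>>> send_rows --pt "0.06 -0.003 0.008" --pt "0.12 -0.006 0.015" --pt "0.18 -0.008 0.022" --pt "0.24 -0.008 0.022" --pt "0.28 -0.008 0.022" --yaw '[-0.035, -0.035, -0.035, -0.035, -0.035]' --claw '[0, 0, 0, 0, 0]'

```text
time: 8.43
position: [0.4879, -0.0194, 0.0298]
ee_rot: [[-0.002, 0.999, 0.035], [0.0, 0.035, -0.999], [-1.0, -0.002, -0.0]]
force: [0.2, -0.4, 0.2]
finger_gap: 0.0854
```

```bash
python3 -c "
from h import *
st(); rel([.4883,-.0215,.006],2)"
```

```text
t 8.43 pos [ 0.4879 -0.0194  0.0298] y 2.01 tilt [-1.    -0.002 -0.   ] F [ 0.2 -0.4  0.2] gap 0.0854 q [-0.04  0.33 -0.42  0.82  0.    1.5 ]
slide [0.0238, 0.0004, 0.0022] yaw 0.0002
```

>>> send_rows --pt "0.012 0 0.002" --pt "0.023 0 0.002" --pt "0.023 0 0.002" --pt "0.023 0 0.002" --pt "0.023 0 0.002" --yaw '[0, 0, 0, 0, 0]' --claw '[0, 0, 1, 1, 1]'

```text
time: 9.05
position: [0.4904, -0.0214, 0.0103]
ee_rot: [[0.002, 0.999, 0.035], [-0.0, 0.035, -0.999], [-1.0, 0.002, 0.0]]
force: [-0.4, -0.1, 6.5]
finger_gap: 0.0386
```

>>> send_rows --pt "0 0 0" --pt "0 0 0" --pt "-0.004 0 0" --pt "-0.006 0 0" --pt "-0.006 0 -0.03" --yaw '[0, 0, 0, 0, 0]' --claw '[1, 1, 1, 1, 1]'

```text
time: 9.68
position: [0.4889, 0.0079, 0.0155]
ee_rot: [[0.001, 0.999, 0.033], [-0.0, 0.033, -0.999], [-1.0, 0.001, 0.0]]
force: [0.5, 0.4, -1.3]
finger_gap: 0.0385
```

```bash
python3 -c "
from h import *
st(); rel([.4846,.188,.011],-5.3)"
```

```text
t 9.68 pos [0.4889 0.0079 0.0155] y 1.87 tilt [-1.     0.001  0.   ] F [ 0.5  0.4 -1.3] gap 0.0385 q [ 0.02  0.34 -0.44  0.79 -0.    1.55]
slide [0.0045, 0.0016, -0.1802] yaw 0.1252
```

>>> send_rows --pt "0 0 -0.04" --pt "0 0.001 -0.08" --pt "0 0.001 -0.12" --pt "0 0.002 -0.15" --pt "0 0.002 -0.18" --yaw '[0.03, 0.06, 0.09, 0.125, 0.125]' --claw '[1, 1, 1, 1, 1]'

```text
time: 10.3
position: [0.4842, 0.1897, 0.0153]
ee_rot: [[0.0, 0.996, -0.09], [0.0, -0.09, -0.996], [-1.0, 0.0, -0.0]]
force: [0.4, 0.3, -1.1]
finger_gap: 0.0384
```

>>> send_rows --pt "0.002 0 0" --pt "0.004 0 0" --pt "0.005 0 0" --pt "0.005 0 0" --pt "0.005 0 0" --yaw '[0, 0, 0, 0, 0]' --claw '[1, 1, 1, 1, 1]'

```text
time: 10.92
position: [0.4842, 0.1878, 0.0104]
ee_rot: [[-0.0, 0.996, -0.091], [0.0, -0.091, -0.996], [-1.0, -0.0, -0.0]]
force: [-2.8, -0.5, 5.1]
finger_gap: 0.0387
```

```bash
python3 -c "
from h import *
st(); rel([.4929,.278,.011],-5.3)
c=grab('scene','scene4'); P=cloud(c)
hs=cv2.cvtColor(c['pixels'],cv2.COLOR_RGB2HSV); m=(hs[...,0]>22)&(hs[...,0]<38)&(hs[...,1]>35)&(hs[...,2]>150)&(P[...,0]>.4)&(P[...,0]<.58)&(P[...,1]>.1)&(P[...,1]<.4)&(P[...,2]<.05)
w=P[m]; print(len(w),cv2.minAreaRect((w[:,:2]*1000).astype(np.float32)),w[:,1].max())
Q=P.reshape(-1,3); Q=Q[(Q[:,2]>.25)&(Q[:,2]<.272)&(Q[:,0]>.4)&(Q[:,0]<.69)&(Q[:,1]>.25)&(Q[:,1]<.4)]
print('panel',cv2.minAreaRect((Q[:,:2]*1000).astype(np.float32)))
a=cv2.imread('pics/scene4.png')[150:370,250:500]; cv2.imwrite('pics/scene4c.png',cv2.resize(a,None,fx=2.5,fy=2.5))"
```

```text
t 10.93 pos [0.4842 0.1878 0.0104] y -5.22 tilt [-1. -0. -0.] F [-2.8 -0.5  5.1] gap 0.0387 q [ 0.37  0.4  -0.36  0.8   0.    2.03]
slide [-0.0006, 0.0004, -0.0906] yaw 0.0015
369 ((489.641357421875, 262.1358642578125), (117.45149993896484, 42.89421081542969), 85.68480682373047) 0.321411763875372
panel ((564.91748046875, 348.69293212890625), (17.896724700927734, 249.37425231933594), 84.81780242919922)
```

View pics/scene4c.png

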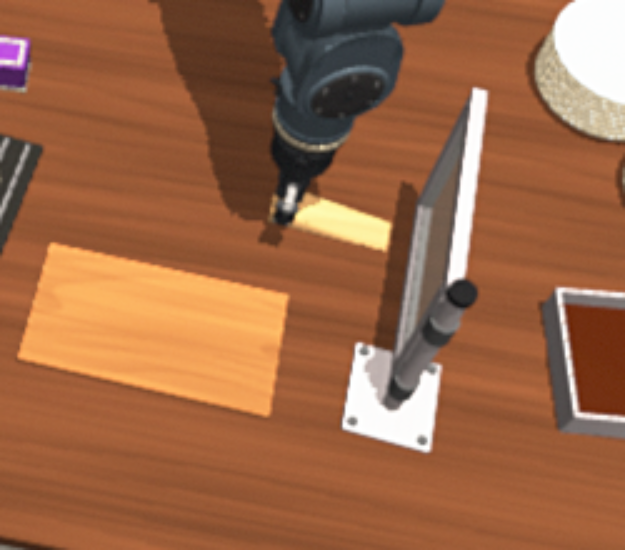

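Wedge (at (340,222)) points squarely at the panel's free end, thin end at y=0.321. Driving in.

>>> send_rows --pt "-0.001 0 -0.02" --pt "-0.001 0 -0.04" --pt "-0.001 0 -0.06" --pt "-0.001 0 -0.07" --pt "-0.001 0 -0.078" --yaw '[0, 0, 0, 0, 0]' --claw '[1, 1, 1, 1, 1]'

```text
time: 11.6
position: [0.4911, 0.2669, 0.0109]
ee_rot: [[-0.0, 0.996, -0.089], [-0.0, -0.089, -0.996], [-1.0, -0.0, 0.0]]
force: [0.1, -0.8, -0.5]
finger_gap: 0.0387
```

>>> send_rows --pt "0 0 -0.002" --pt "0 0 -0.004" --pt "0 0 -0.006" --pt "0 0 -0.008" --pt "0 0 -0.008" --yaw '[0, 0, 0, 0, 0]' --claw '[1, 1, 1, 1, 1]'

```text
time: 12.22
position: [0.492, 0.2742, 0.0111]
ee_rot: [[0.0, 0.996, -0.09], [-0.0, -0.09, -0.996], [-1.0, 0.0, 0.0]]
force: [-1.0, -0.4, -1.7]
finger_gap: 0.0389
```

>>> send_rows --pt "0 0 -0.002" --pt "0 0 -0.004" --pt "0 0 -0.006" --pt "0 0 -0.006" --pt "0 0 -0.006" --yaw '[0, 0, 0, 0, 0]' --claw '[1, 1, 1, 1, 1]'

```text
time: 12.85
position: [0.4919, 0.2789, 0.0105]
ee_rot: [[-0.001, 0.996, -0.091], [-0.003, -0.091, -0.996], [-1.0, -0.001, 0.003]]
force: [0.1, -7.7, -4.3]
finger_gap: 0.0387
```

>>> send_rows --pt "0 0 -0.001" --pt "0 0 -0.002" --pt "0 0 -0.003" --pt "0 0 -0.003" --pt "0 0 -0.003" --yaw '[0, 0, 0, 0, 0]' --claw '[1, 1, 1, 1, 1]'

```text
time: 13.48
position: [0.4918, 0.2797, 0.0103]
ee_rot: [[-0.002, 0.996, -0.092], [-0.006, -0.092, -0.996], [-1.0, -0.001, 0.007]]
force: [-2.7, -24.3, 3.3]
finger_gap: 0.0388
```

>>> send_rows --pt "0 0 -0.001" --pt "0 0 -0.002" --pt "0 0 -0.002" --pt "0 0 -0.002" --pt "0 0 -0.002" --yaw '[0, 0, 0, 0, 0]' --claw '[1, 1, 1, 1, 1]'

```text
time: 14.1
position: [0.4918, 0.2801, 0.0103]
ee_rot: [[-0.002, 0.996, -0.092], [-0.009, -0.092, -0.996], [-1.0, -0.001, 0.009]]
force: [-3.8, -36.5, 11.4]
finger_gap: 0.0388
```

>>> send_rows --pt "0 0 0.003" --pt "0 0 0.003" --pt "0 0 0.003" --pt "0 0 0.003" --pt "0 0 0.003" --yaw '[0, 0, 0, 0, 0]' --claw '[0.9, 0, 0, 0, 0]'

```text
time: 14.72
position: [0.4927, 0.2824, 0.0112]
ee_rot: [[0.0, 0.996, -0.09], [0.0, -0.09, -0.996], [-1.0, 0.0, -0.0]]
force: [0.1, -0.0, -0.2]
finger_gap: 0.0854
```

>>> send_rows --pt "-0.03 0 0" --pt "-0.06 0 0.01" --pt "-0.12 0 0.04" --pt "-0.18 0 0.1" --pt "-0.24 0 0.16" --yaw '[0, 0, 0, 0, 0]' --claw '[0, 0, 0, 0, 0]'

```text
time: 15.35
position: [0.4811, 0.1562, 0.218]
ee_rot: [[0.001, 0.996, -0.089], [0.0, -0.089, -0.996], [-1.0, 0.001, -0.0]]
force: [1.0, 0.1, -0.3]
finger_gap: 0.0856
```

```bash
python3 -c "
from h import *
st()
for f in ['top','scene']:
    c=grab(f,f+'5'); P=cloud(c)
    hs=cv2.cvtColor(c['pixels'],cv2.COLOR_RGB2HSV); m=(hs[...,0]>22)&(hs[...,0]<38)&(hs[...,1]>35)&(hs[...,2]>130)&(P[...,0]>.4)&(P[...,0]<.58)&(P[...,1]>.1)&(P[...,1]<.45)&(P[...,2]<.05)
    w=P[m]; print(f,len(w),cv2.minAreaRect((w[:,:2]*1000).astype(np.float32)) if len(w)>5 else '')
    Q=P.reshape(-1,3); Q=Q[(Q[:,2]>.25)&(Q[:,2]<.272)&(Q[:,0]>.4)&(Q[:,0]<.69)&(Q[:,1]>.25)&(Q[:,1]<.4)]
    print('panel',cv2.minAreaRect((Q[:,:2]*1000).astype(np.float32)))
a=cv2.imread('pics/scene5.png')[100:370,150:500]; cv2.imwrite('pics/scene5c.png',cv2.resize(a,None,fx=2.2,fy=2.2))"
```

```text
t 15.35 pos [0.4811 0.1562 0.218 ] y -5.12 tilt [-1.     0.001 -0.   ] F [ 1.   0.1 -0.3] gap 0.0856 q [ 0.31  0.23 -0.05  1.29 -0.    1.97]
top 0 
panel ((666.55419921875, 340.02838134765625), (16.64665985107422, 46.51551055908203), 85.36146545410156)
scene 231 ((491.6564636230469, 296.14434814453125), (65.22351837158203, 44.03998565673828), 88.01856231689453)
panel ((563.619873046875, 348.212890625), (17.75909423828125, 249.9228973388672), 84.96400451660156)
```

View pics/scene5c.png

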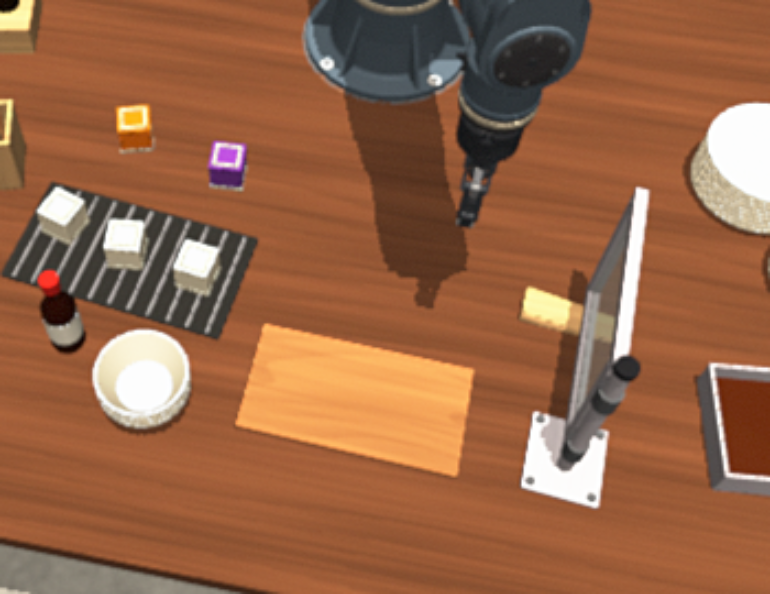

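Screen is open and the wedge (at (560,313)) is jammed under it. Only slide and yaw are available, so I'll flip the pots by pivoting them in the grip: push the lower edge against the fixed board's edge twice, 90° each. Measuring the board and the pots again first.

```bash
cat >> h.py <<'E'
def pots(c,P):
    hs=cv2.cvtColor(c['pixels'],cv2.COLOR_RGB2HSV)
    m=((P[...,2]>.035)&(P[...,2]<.075)&(P[...,0]>.38)&(P[...,0]<.66)&(P[...,1]<.25)&(hs[...,1]<60)&(hs[...,2]>150)).astype(np.uint8)
    n,l,s,_=cv2.connectedComponentsWithStats(cv2.morphologyEx(m,cv2.MORPH_OPEN,np.ones((3,3))))
    for i in range(1,n):
        if s[i,4]>60:
            w=P[l==i]; t=w[w[:,2]>np.median(w[:,2])-.01]; r=cv2.minAreaRect((t[:,:2]*1000).astype(np.float32)); print('pot?',s[i,4],np.round(r[0],1),np.round(r[1],1),round(r[2],1),'z',np.round(np.median(t[:,2]),4))
E
python3 - <<'E'
from h import *
c=dict(np.load('pics/top5.npz')); P=cloud(c); pots(c,P)
c=dict(np.load('pics/top3.npz')); P=cloud(c)
for f in ['top3','scene3']:
    c=dict(np.load('pics/%s.npz'%f)); P=cloud(c); pots(c,P)
    hs=cv2.cvtColor(c['pixels'],cv2.COLOR_RGB2HSV); m=(hs[...,0]>10)&(hs[...,0]<24)&(hs[...,1]>110)&(hs[...,2]>200)&(P[...,0]>.55)&(P[...,0]<.8)&(P[...,1]>-.15)&(P[...,1]<.25)
    m=cv2.morphologyEx(m.astype(np.uint8),cv2.MORPH_OPEN,np.ones((5,5)))>0
    # intersect pixels with z=0.010 plane via ray
    w=P[m]; O=np.array(c['extrinsics'])[:3,3]; w=O+(w-O)*((.010-O[2])/(w[:,2]-O[2]))[:,None]
    print(f,len(w),np.median(P[m][:,2]),cv2.minAreaRect((w[:,:2]*1000).astype(np.float32)))
    for y in np.arange(-.08,.2,.04):
        q=w[abs(w[:,1]-y)<.006]; print(round(y,2),np.round([q[:,0].min(),q[:,0].max()],4))
E
```

```text
pot? 225 [ 529.2 -204.2] [49.5 50.7] 82.6 z 0.0562
pot? 230 [ 511.5 -315.8] [50.4 51. ] 7.7 z 0.0553
pot? 242 [ 481.  -420.9] [51.7 49.7] 72.5 z 0.0561
pot? 226 [ 529.5 -204.4] [50. 50.] 82.5 z 0.0559
pot? 235 [ 511.5 -315.4] [50.  50.7] 5.6 z 0.056
pot? 238 [ 481.3 -420.4] [50.7 50. ] 72.3 z 0.056
top3 1039 0.01014760308241569 ((672.7242431640625, -58.80844497680664), (159.5703125, 85.83479309082031), 0.009667430073022842)
-0.08 [0.5929 0.7524]
-0.04 [0.5929 0.7525]Traceback (most recent call last):
  File "<stdin>", line 12, in <module>
    return umr_minimum(a, axis, None, out, keepdims, initial, where)
ValueError: zero-size array to reduction operation minimum which has no identity
```

```bash
python3 - <<'E'
from h import *
for f in ['top5','scene5','top1']:
    c=dict(np.load('pics/%s.npz'%f)); P=cloud(c)
    hs=cv2.cvtColor(c['pixels'],cv2.COLOR_RGB2HSV); m=(hs[...,0]>10)&(hs[...,0]<24)&(hs[...,1]>100)&(hs[...,2]>190)&(P[...,0]>.55)&(P[...,0]<.8)&(P[...,1]>-.15)&(P[...,1]<.25)
    m=cv2.morphologyEx(m.astype(np.uint8),cv2.MORPH_OPEN,np.ones((5,5)))>0
    w=P[m]; O=np.array(c['extrinsics'])[:3,3]; w=O+(w-O)*((.010-O[2])/(w[:,2]-O[2]))[:,None]
    print(f,len(w),np.median(P[m][:,2]),cv2.minAreaRect((w[:,:2]*1000).astype(np.float32)))
    for y in np.arange(-.08,.2,.04):
        q=w[abs(w[:,1]-y)<.006]; print(round(y,2),np.round([q[:,0].min(),q[:,0].max()],4) if len(q) else '')
E
```

```text
top5 3793 0.010217122506683385 ((676.8314819335938, 51.799041748046875), (303.1675720214844, 163.13157653808594), 87.56753540039062)
-0.08 [0.5929 0.7524]
-0.04 [0.5929 0.7525]
0.0 [0.5929 0.7562]
0.04 [0.5965 0.7563]
0.08 [0.5965 0.7563]
0.12 [0.6001 0.7601]
0.16 [0.6001 0.7601]
0.2 [0.6036 0.7639]
scene5 4873 0.01202879965064274 ((675.4022216796875, 53.098724365234375), (301.5703125, 161.8526611328125), 87.63689422607422)
-0.08 [0.5909 0.7506]
-0.04 [0.5916 0.7522]
0.0 [0.5967 0.7539]
0.04 [0.5949 0.7555]
0.08 [0.5956 0.7571]
0.12 [0.5973 0.7587]
0.16 [0.5995 0.7603]
0.2 [0.6012 0.7589]
top1 3631 0.010174596633367727 ((676.8724365234375, 51.50560760498047), (302.5474548339844, 162.88726806640625), 87.46964263916016)
-0.08 [0.5929 0.7524]
-0.04 [0.5929 0.7525]
0.0 [0.5929 0.7562]
0.04 [0.5965 0.7563]
0.08 [0.5965 0.7563]
0.12 [0.6001 0.7601]
0.16 [0.6252 0.7601]
0.2 [0.6541 0.7639]
```

>>> send_rows --pt "0 0.013 0.058" --pt "0 0.026 0.116" --pt "0 0.04 0.174" --pt "0 0.053 0.232" --pt "0 0.066 0.29" --yaw '[-0.18, -0.36, -0.54, -0.72, -0.9]' --claw '[0, 0, 0, 0, 0]'

```text
time: 16.08
position: [0.519, -0.1195, 0.2161]
ee_rot: [[0.0, 0.731, 0.682], [0.0, 0.682, -0.731], [-1.0, 0.0, -0.0]]
force: [0.4, -0.1, -0.5]
finger_gap: 0.0854
```

```bash
python3 -c "
from h import *
st(); rel([.5293,-.2043,.09],82.4)"
```

```text
t 16.07 pos [ 0.519  -0.1195  0.2161] y 43.04 tilt [-1.  0. -0.] F [ 0.4 -0.1 -0.5] gap 0.0854 q [-0.23  0.28  0.02  1.31  0.    0.59]
slide [0.1261, -0.0504, 0.069] yaw -0.687
```

>>> send_rows --pt "0.03 -0.02 0.025" --pt "0.07 -0.042 0.051" --pt "0.12 -0.042 0.051" --pt "0.126 -0.042 0.051" --pt "0.126 -0.042 0.051" --yaw '[-0.18, -0.36, -0.54, -0.627, -0.627]' --claw '[0, 0, 0, 0, 0]'

```text
time: 16.7
position: [0.5223, -0.1836, 0.0895]
ee_rot: [[-0.001, 0.198, 0.98], [0.001, 0.98, -0.198], [-1.0, 0.0, -0.002]]
force: [-0.2, -0.8, 1.4]
finger_gap: 0.0854
```

```bash
python3 -c "
from h import *
st(); rel([.5293,-.2043,.012],82.4)"
```

```text
t 16.7 pos [ 0.5223 -0.1836  0.0895] y 78.59 tilt [-1.     0.    -0.002] F [-0.2 -0.8  1.4] gap 0.0854 q [-0.34  0.39 -0.16  1.02  0.   -0.14]
slide [0.0774, -0.0189, 0.0111] yaw -0.0664
```

>>> send_rows --pt "0 -0.019 0.011" --pt "0 -0.019 0.011" --pt "0.02 -0.019 0.011" --pt "0.02 -0.019 0.011" --pt "0.02 -0.019 0.011" --yaw '[-0.066, -0.066, -0.066, -0.066, -0.066]' --claw '[0, 0, 0, 0, 0]'

```text
time: 17.32
position: [0.5299, -0.2045, 0.0711]
ee_rot: [[0.001, 0.133, 0.991], [-0.0, 0.991, -0.133], [-1.0, -0.0, 0.001]]
force: [0.4, -0.6, -0.3]
finger_gap: 0.0856
```

```bash
python3 -c "
from h import *
st(); rel([.5293,-.2043,.012],82.4)"
```

```text
t 17.32 pos [ 0.5299 -0.2045  0.0711] y 82.36 tilt [-1.    -0.     0.001] F [ 0.4 -0.6 -0.3] gap 0.0856 q [-0.37  0.43 -0.15  0.99  0.   -0.23]
slide [0.0591, 0.0002, -0.0007] yaw -0.0008
```

Well aligned. Descend, grip, lift.

>>> send_rows --pt "0.03 0 0" --pt "0.059 0 0" --pt "0.059 0 0" --pt "0.059 0 0" --pt "0.059 0 0" --yaw '[0, 0, 0, 0, 0]' --claw '[0, 0, 0, 1, 1]'

```text
time: 17.95
position: [0.5306, -0.2051, 0.0128]
ee_rot: [[0.002, 0.132, 0.991], [-0.001, 0.991, -0.132], [-1.0, -0.001, 0.002]]
force: [-0.3, 0.2, -0.2]
finger_gap: 0.0516
```

>>> send_rows --pt "0 0 0" --pt "0 0 0" --pt "-0.03 0 0" --pt "-0.08 0 0" --pt "-0.08 0 0" --yaw '[0, 0, 0, 0, 0]' --claw '[1, 1, 1, 1, 1]'

```text
time: 18.58
position: [0.5321, -0.2057, 0.0957]
ee_rot: [[0.007, 0.132, 0.991], [-0.003, 0.991, -0.132], [-1.0, -0.002, 0.007]]
force: [0.2, -0.8, -1.0]
finger_gap: 0.0496
```

```bash
python3 -c "
from h import *
st(); rel([.54,.14,.09],87.5)"
```

```text
t 18.57 pos [ 0.5321 -0.2057  0.0957] y 82.4 tilt [-1.    -0.002  0.007] F [ 0.2 -0.8 -1. ] gap 0.0496 q [-0.37  0.41 -0.11  1.04 -0.   -0.24]
slide [0.0049, 0.3437, -0.038] yaw -0.0891
```

>>> send_rows --pt "0 0.06 0" --pt "0 0.12 -0.01" --pt "0 0.18 -0.02" --pt "0 0.24 -0.03" --pt "0 0.3 -0.038" --yaw '[0, -0.03, -0.06, -0.089, -0.089]' --claw '[1, 1, 1, 1, 1]'

```text
time: 19.2
position: [0.5312, 0.0995, 0.0913]
ee_rot: [[0.0, 0.043, 0.999], [0.0, 0.999, -0.043], [-1.0, 0.0, 0.0]]
force: [1.7, 0.0, -1.4]
finger_gap: 0.0496
```

>>> send_rows --pt "0 0.02 0" --pt "0 0.042 0" --pt "0 0.042 0" --pt "0 0.042 0" --pt "0 0.042 0" --yaw '[0, 0, 0, 0, 0]' --claw '[1, 1, 1, 1, 1]'

```text
time: 19.82
position: [0.5335, 0.1386, 0.0913]
ee_rot: [[-0.0, 0.045, 0.999], [-0.0, 0.999, -0.045], [-1.0, -0.0, -0.0]]
force: [0.2, -0.4, -1.1]
finger_gap: 0.0497
```

```bash
python3 -c "
from h import *
st(); rel([.54,.14,.0135],87.5)"
```

```text
t 19.82 pos [0.5335 0.1386 0.0913] y 87.44 tilt [-1. -0. -0.] F [ 0.2 -0.4 -1.1] gap 0.0497 q [ 0.25  0.38 -0.17  1.02 -0.    0.3 ]
slide [0.0778, 0.0017, 0.0064] yaw -0.0011
```

>>> send_rows --pt "0.05 0.002 0.01" --pt "0.078 0.002 0.02" --pt "0.078 0.002 0.036" --pt "0.078 0.002 0.042" --pt "0.078 0.002 0.049" --yaw '[0, 0, 0, 0, 0]' --claw '[1, 1, 1, 1, 1]'

```text
time: 20.45
position: [0.5785, 0.1389, 0.0126]
ee_rot: [[-0.008, 0.044, 0.999], [0.0, 0.999, -0.044], [-1.0, -0.0, -0.008]]
force: [-29.6, 1.3, 15.2]
finger_gap: 0.0492
```

```bash
python3 -c "
from h import *
st(); grab('scene','s6')"
```

```text
t 20.45 pos [0.5785 0.1389 0.0126] y 87.49 tilt [-1.    -0.    -0.008] F [-29.6   1.3  15.2] gap 0.0492 q [ 0.23  0.54 -0.13  0.91  0.    0.28]
```

>>> send_rows --pt "-0.003 0 0.005" --pt "-0.005 0 0.01" --pt "-0.006 0 0.014" --pt "-0.006 0 0.018" --pt "-0.006 0 0.022" --yaw '[0, 0, 0, 0, 0]' --claw '[1, 1, 1, 1, 1]'

```text
time: 21.12
position: [0.6015, 0.1379, 0.0187]
ee_rot: [[-0.005, 0.044, 0.999], [-0.0, 0.999, -0.044], [-1.0, -0.001, -0.005]]
force: [-15.8, -0.6, 4.2]
finger_gap: 0.0493
```

```bash
python3 -c "
from h import *
st(); grab('scene','s7')
a=cv2.imread('pics/s7.png')[220:320,280:420]; cv2.imwrite('pics/s7c.png',cv2.resize(a,None,fx=5,fy=5,interpolation=cv2.INTER_CUBIC))"
```

```text
t 21.12 pos [0.6015 0.1379 0.0187] y 87.49 tilt [-1.    -0.001 -0.005] F [-15.8  -0.6   4.2] gap 0.0493 q [ 0.22  0.57 -0.06  0.95  0.    0.27]
```

View pics/s7c.png

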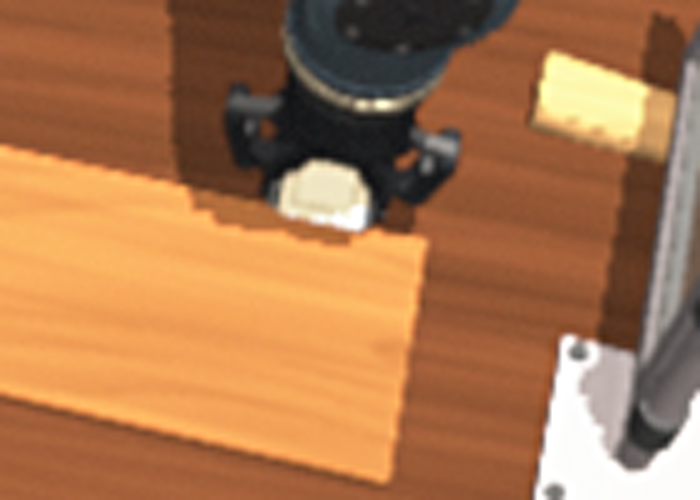

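The pot (at (325,195)) is pivoting in the grip as planned. Carry on to 90°.

>>> send_rows --pt "0.001 0 0.004" --pt "0.002 0 0.008" --pt "0.004 0 0.012" --pt "0.006 0 0.016" --pt "0.006 0 0.022" --yaw '[0, 0, 0, 0, 0]' --claw '[1, 1, 1, 1, 1]'

```text
time: 21.8
position: [0.624, 0.137, 0.0136]
ee_rot: [[-0.004, 0.044, 0.999], [-0.0, 0.999, -0.044], [-1.0, -0.0, -0.004]]
force: [-17.1, 0.0, 7.4]
finger_gap: 0.0494
```

>>> send_rows --pt "0 0 0.01" --pt "0.002 0 0.015" --pt "0.004 0 0.015" --pt "0.004 0 0.015" --pt "0.004 0 0.015" --yaw '[0, 0, 0, 0, 0]' --claw '[1, 1, 1, 1, 1]'

```text
time: 22.42
position: [0.6411, 0.1365, 0.0105]
ee_rot: [[-0.0, 0.044, 0.999], [0.0, 0.999, -0.044], [-1.0, 0.0, -0.0]]
force: [-7.7, -0.3, 13.5]
finger_gap: 0.0494
```

```bash
python3 -c "
from h import *
st()"
```

```text
t 22.43 pos [0.6411 0.1365 0.0105] y 87.47 tilt [-1.  0. -0.] F [-7.7 -0.3 13.5] gap 0.0494 q [0.21 0.65 0.05 0.98 0.   0.25]
```

>>> send_rows --pt "-0.03 0 0" --pt "-0.06 0 -0.03" --pt "-0.06 0 -0.07" --pt "-0.06 0 -0.1" --pt "-0.06 0 -0.1" --yaw '[0, 0, 0, 0, 0]' --claw '[1, 1, 1, 1, 1]'

```text
time: 23.05
position: [0.54, 0.141, 0.07]
ee_rot: [[-0.0, 0.043, 0.999], [-0.0, 0.999, -0.043], [-1.0, -0.0, -0.0]]
force: [0.7, 0.7, -1.3]
finger_gap: 0.0493
```

```bash
cat >> h.py <<'E'
def held(fn):
    s=st(); c=grab('scene',fn); P=cloud(c); p=np.array(s['position'])
    hs=cv2.cvtColor(c['pixels'],cv2.COLOR_RGB2HSV)
    m=(np.linalg.norm(P-(p+[0,0,.018]),axis=-1)<.05)&(hs[...,2]>110)&(hs[...,1]<90)&(abs(P[...,1]-p[1])<.023)
    w=P[m]-p; print(len(w))
    # profile in x: top z for slices
    for a in np.arange(-.04,.045,.005):
        q=w[(w[:,0]>=a)&(w[:,0]<a+.005)]; print(round(a,3),len(q),np.round(np.percentile(q[:,2],[5,50,95]),4) if len(q) else '')
    ys,xs=np.where(m); 
    if len(ys):
        v,u=int(ys.mean()),int(xs.mean()); cv2.imwrite('pics/%sc.png'%fn,cv2.resize(cv2.imread('pics/%s.png'%fn)[v-40:v+40,u-50:u+50],None,fx=6,fy=6,interpolation=cv2.INTER_CUBIC))
E
python3 -c "
from h import *
held('s8')"
```

```text
t 23.05 pos [0.54  0.141 0.07 ] y 87.51 tilt [-1. -0. -0.] F [ 0.7  0.7 -1.3] gap 0.0493 q [ 0.26  0.41 -0.18  0.98  0.    0.3 ]
109
-0.04 0 
-0.035 0 
-0.03 0 
-0.025 0 
-0.02 0 
-0.015 5 [0.0406 0.0418 0.0458]
-0.01 38 [0.0318 0.0409 0.0504]
-0.005 41 [0.0227 0.033  0.0419]
-0.0 25 [0.0251 0.0288 0.0349]
0.005 0 
0.01 0 
0.015 0 
0.02 0 
0.025 0 
0.03 0 
0.035 0 
0.04 0
```

View pics/s8c.png

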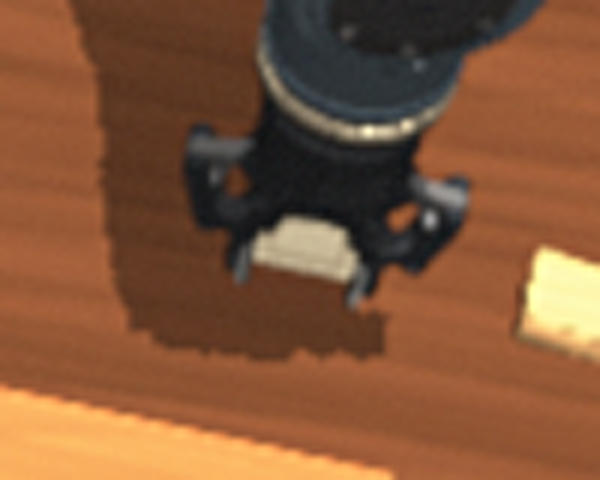

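```bash
python3 - <<'E'
from h import *
s=st(); p=np.array(s['position'])
c=grab('wrist','w8'); print(np.round(c['extrinsics'],3).tolist())
for f in ['s8','w8','T8']:
    if f=='T8': grab('top','T8')
    c=dict(np.load('pics/%s.npz'%f)); P=cloud(c); w=P-p
    m=(abs(w[...,1])<.02)&(abs(w[...,0])<.06)&(w[...,2]>-.03)&(w[...,2]<.075)
    q=w[m]; print(f,len(q)); 
    H,xe,ze=np.histogram2d(q[:,0],q[:,2],bins=[np.arange(-.05,.051,.005),np.arange(-.03,.076,.005)])
    print('\n'.join(' '.join('%3d'%v if v else '  .' for v in r)+'  z%.3f'%z for r,z in zip(H.T[::-1],ze[::-1][1:])))
E
```

```text
t 23.1 pos [0.5414 0.1411 0.07  ] y 87.5 tilt [-1.     0.     0.001] F [ 0.8 -0.2 -0.7] gap 0.049 q [ 0.25  0.41 -0.18  0.98 -0.    0.3 ]
[[0.045, -0.946, -0.32, 0.459], [0.999, 0.042, 0.014, 0.145], [0.0, -0.321, 0.947, 0.212], [0.0, 0.0, 0.0, 1.0]]
s8 104
  .   .   .   .   .   .   .   .   .   .   1   .   1   .   .   .   .   .   .   .  z0.070
  .   .   .   .   .   .   .   .   .   .   .   .   1   .   .   .   .   .   .   .  z0.065
  .   .   .   .   .   .   .   .   .   .   .   .   .   .   .   .   .   .   .   .  z0.060
  .   .   .   .   .   .   .   .   .   .   .   .   .   .   .   .   .   .   .   .  z0.055
  .   .   .   .   .   .   .   2   1   .   .   .   .   .   .   .   .   .   .   .  z0.050
  .   .   .   .   .   .   .   2   7   .   .   .   .   .   .   .   .   .   .   .  z0.045
  .   .   .   .   .   .   .   9  12   2   .   .   .   .   .   .   .   .   .   .  z0.040
  .   .   .   .   .   .   .   .   9   9   .   .   .   .   .   .   .   .   .   .  z0.035
  .   .   .   .   .   .   .   .   9  11   4   .   .   .   .   .   .   .   .   .  z0.030
  .   .   .   .   .   .   .   .   2  13   3   .   
[... 4042 characters left out ...]
 .   .   .   .   .   .   .   .   .   .   .   .   .   .   .   .   .   .  z0.005
  .   .   .   .   .   .   .   .   .   .   .   .   .   .   .   .   .   .   .   .  z0.000
  .   .   .   .   .   .   .   .   .   .   .   .   .   .   .   .   .   .   .   .  z-0.005
  .   .   .   .   .   .   .   .   .   .   .   .   .   .   .   .   .   .   .   .  z-0.010
  .   .   .   .   .   .   .   .   .   .   .   .   .   .   .   .   .   .   .   .  z-0.015
  .   .   .   .   .   .   .   .   .   .   .   .   .   .   .   .   .   .   .   .  z-0.020
  .   .   .   .   .   .   .   .   .   .   .   .   .   .   .   .   .   .   .   .  z-0.025
  .   .   .   .   .   .   .   .   .   .   .   .   .   .   .   .   .   .   .   .  z-0.030
```

View pics/w8.png

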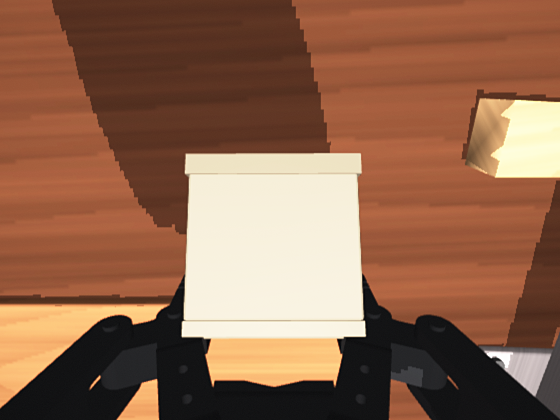

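The wrist view shows the pot tilted about 65° forward (top face (185–360, 170–320)). It has slid about 25 mm back between the pads. Past 45° it will fall onto its side the right way once set down and released, so I'll do that here and regrasp.

>>> send_rows --pt "0.03 0 0" --pt "0.055 0 0" --pt "0.062 0 0" --pt "0.066 0 0" --pt "0.066 0 0" --yaw '[0, 0, 0, 0, 0]' --claw '[1, 1, 1, 1, 1]'

```text
time: 23.82
position: [0.5422, 0.1413, 0.0038]
ee_rot: [[0.001, 0.044, 0.999], [0.0, 0.999, -0.044], [-1.0, 0.0, 0.001]]
force: [0.6, 0.7, -0.7]
finger_gap: 0.0495
```

>>> send_rows --pt "0 0 0" --pt "0 0 0" --pt "0 0 0" --pt "-0.04 0 0" --pt "-0.09 0 0" --yaw '[0, 0, 0, 0, 0]' --claw '[0, 0, 0, 0, 0]'

```text
time: 24.45
position: [0.5407, 0.141, 0.0937]
ee_rot: [[-0.002, 0.044, 0.999], [-0.001, 0.999, -0.044], [-1.0, -0.001, -0.002]]
force: [1.8, 0.1, 0.4]
finger_gap: 0.0857
```

>>> send_rows --pt "-0.03 0 -0.01" --pt "-0.05 0 -0.06" --pt "-0.05 0 -0.1" --pt "-0.05 0 -0.1" --pt "-0.05 0 -0.1" --yaw '[0, 0, 0, 0, 0]' --claw '[0, 0, 0, 0, 0]'

```text
time: 25.08
position: [0.4422, 0.1457, 0.1436]
ee_rot: [[0.001, 0.043, 0.999], [0.0, 0.999, -0.043], [-1.0, 0.0, 0.001]]
force: [0.8, 0.0, 0.6]
finger_gap: 0.0855
```

```bash
python3 - <<'E'
from h import *
st()
for f in ['top','scene']:
    c=grab(f,f+'9'); P=cloud(c); print(f); pots(c,P)
    m=(abs(P[...,0]-.52)<.07)&(abs(P[...,1]-.14)<.06)&(P[...,2]>.01)&(P[...,2]<.07); q=P[m]; print(len(q),np.round(np.percentile(q,[2,50,98],axis=0),3).tolist())
E
```

```text
t 25.07 pos [0.4422 0.1457 0.1436] y 87.51 tilt [-1.     0.     0.001] F [0.8 0.  0.6] gap 0.0855 q [ 0.32  0.18 -0.3   1.09 -0.    0.36]
top
pot? 237 [522.6 142.8] [50.7 52. ] 89.3 z 0.05
pot? 233 [ 511.4 -315.6] [49.6 51. ] 5.9 z 0.0558
pot? 242 [ 481.8 -420.1] [50.6 50. ] 72.0 z 0.056
264 [[0.497, 0.118, 0.012], [0.523, 0.14, 0.05], [0.548, 0.167, 0.056]]
scene
pot? 226 [ 482.1 -421.6] [55.1 52.6] 73.0 z 0.0571
pot? 240 [ 512.1 -317.1] [53.4 51.2] 7.7 z 0.0572
pot? 272 [524.  141.5] [50.  56.2] 87.6 z 0.0522
363 [[0.499, 0.116, 0.012], [0.535, 0.14, 0.051], [0.552, 0.165, 0.057]]
```

```bash
python3 - <<'E'
import cv2
a=cv2.imread('pics/scene9.png')[170:290,290:430]; cv2.imwrite('pics/s9c.png',cv2.resize(a,None,fx=4,fy=4,interpolation=cv2.INTER_CUBIC))
E
```

```text
(no output)
```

View pics/s9c.png

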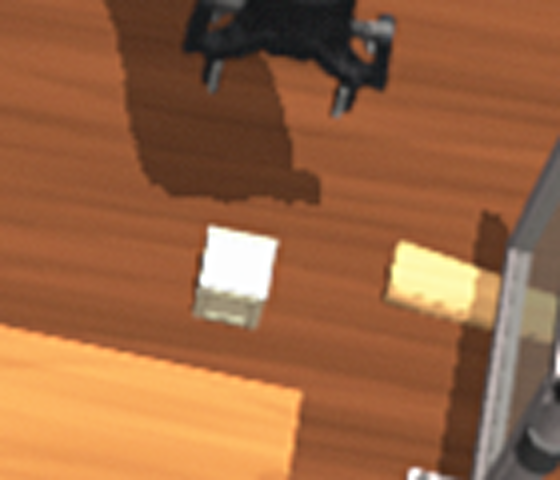

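```bash
python3 - <<'E'
from h import *
c=dict(np.load('pics/scene9.npz')); P=cloud(c)
for a in np.arange(.005,.05,.006):
    m=(abs(P[...,0]-.52)<.06)&(abs(P[...,1]-.142)<.018)&(P[...,2]>a)&(P[...,2]<a+.006); q=P[m]; print(round(a,3),len(q),np.round(np.percentile(q[:,0],[5,50,95]),3) if len(q) else '')
E
cp pics/scene9.png /tmp/
```

```text
0.005 26 [0.547 0.56  0.576]
0.011 12 [0.546 0.549 0.552]
0.017 13 [0.546 0.55  0.551]
0.023 12 [0.546 0.548 0.55 ]
0.029 10 [0.547 0.548 0.551]
0.035 7 [0.548 0.548 0.55 ]
0.041 17 [0.524 0.549 0.552]
0.047 105 [0.5   0.527 0.549]
```

The floor face is closed and faces +x (flat at x=0.549), so the pot lies as planned. Regrasp high and rearward for the second quarter turn.

>>> send_rows --pt "0 0 0.04" --pt "0 0 0.071" --pt "0.04 0 0.071" --pt "0.09 0 0.071" --pt "0.113 0 0.071" --yaw '[0, 0, 0, 0, 0]' --claw '[0, 0, 0, 0, 0]'

```text
time: 25.8
position: [0.5117, 0.1419, 0.0273]
ee_rot: [[-0.003, 0.044, 0.999], [-0.001, 0.999, -0.044], [-1.0, -0.001, -0.003]]
force: [0.5, 0.4, 1.1]
finger_gap: 0.0853
```

>>> send_rows --pt "0 0 0" --pt "0 0 0" --pt "0 0 0" --pt "0 0 0" --pt "-0.004 0 0" --yaw '[0, 0, 0, 0, 0]' --claw '[0, 1, 1, 1, 1]'

```text
time: 26.42
position: [0.513, 0.1426, 0.0351]
ee_rot: [[0.001, 0.044, 0.999], [0.0, 0.999, -0.044], [-1.0, 0.0, 0.001]]
force: [0.4, -0.4, -1.0]
finger_gap: 0.0487
```

```bash
python3 -c "
from h import *
st()"
```

```text
t 26.43 pos [0.513  0.1426 0.0351] y 87.5 tilt [-1.     0.     0.001] F [ 0.4 -0.4 -1. ] gap 0.0487 q [ 0.27  0.4  -0.3   0.87 -0.    0.31]
```

>>> send_rows --pt "0 0 0.03" --pt "0 0 0.05" --pt "-0.003 0 0.058" --pt "-0.007 0 0.066" --pt "-0.01 0 0.074" --yaw '[0, 0, 0, 0, 0]' --claw '[1, 1, 1, 1, 1]'

```text
time: 27.05
position: [0.5844, 0.1392, 0.0439]
ee_rot: [[-0.004, 0.043, 0.999], [-0.0, 0.999, -0.043], [-1.0, -0.0, -0.004]]
force: [-12.1, 0.4, -0.5]
finger_gap: 0.0489
```

>>> send_rows --pt "-0.002 0 0.006" --pt "-0.003 0 0.012" --pt "-0.003 0 0.018" --pt "-0.002 0 0.024" --pt "-0.002 0 0.03" --yaw '[0, 0, 0, 0, 0]' --claw '[1, 1, 1, 1, 1]'

```text
time: 27.68
position: [0.6149, 0.138, 0.0463]
ee_rot: [[-0.003, 0.043, 0.999], [0.0, 0.999, -0.043], [-1.0, -0.0, -0.003]]
force: [-10.3, 0.5, 1.8]
finger_gap: 0.0487
```

```bash
cat >> h.py <<'E'
def wprof(fn):
    s=st(); p=np.array(s['position'])
    for f in ['wrist','scene']:
        c=grab(f,fn+f); P=cloud(c); w=P-p; m=(abs(w[...,1])<.018)&(abs(w[...,0])<.07)&(w[...,2]>-.03)&(w[...,2]<.08); q=w[m]
        print(f,[(round(a*1000),round(float(np.median(q[abs(q[:,0]-a)<.0025,2])*1000))) for a in np.arange(-.065,.066,.005) if (abs(q[:,0]-a)<.0025).sum()>3])
E
python3 -c "
from h import *
wprof('a1')"
```

```text
t 27.68 pos [0.6149 0.138  0.0463] y 87.52 tilt [-1.    -0.    -0.003] F [-10.3   0.5   1.8] gap 0.0487 q [0.22 0.57 0.02 1.02 0.   0.26]
wrist [(-55, -4), (-50, -2), (-45, -6), (-40, -11), (-35, -16), (-30, -21), (-25, -26), (-20, 30), (-15, 31), (-10, 75), (-5, -23), (0, -18), (5, 7), (10, 4), (15, -1), (20, -4)]
scene [(-15, 27), (-10, 23), (-5, 19), (0, 15), (5, 9), (10, 5), (15, -1)]
```

>>> send_rows --pt "0.002 0 0.006" --pt "0.004 0 0.012" --pt "0.008 0 0.018" --pt "0.012 0 0.024" --pt "0.017 0 0.03" --yaw '[0, 0, 0, 0, 0]' --claw '[1, 1, 1, 1, 1]'

```text
time: 28.4
position: [0.6462, 0.1368, 0.0301]
ee_rot: [[-0.0, 0.044, 0.999], [0.0, 0.999, -0.044], [-1.0, 0.0, -0.0]]
force: [-4.6, -0.6, 7.3]
finger_gap: 0.0483
```

```bash
python3 -c "
from h import *
wprof('a2')"
```

```text
t 28.4 pos [0.6462 0.1368 0.0301] y 87.51 tilt [-1.  0. -0.] F [-4.6 -0.6  7.3] gap 0.0483 q [0.21 0.64 0.09 1.02 0.   0.25]
wrist [(-65, -30), (-60, 29), (-55, 28), (-50, 6), (-45, -17), (-40, -16), (-35, -15), (-30, -13), (-25, -12), (-20, -11), (-15, 36), (-10, 73), (-5, -7), (30, -21), (35, -21), (40, -21), (45, -21), (50, -21), (55, -21), (60, -21), (65, -21)]
scene [(-15, 31), (-10, 22), (-5, -1), (0, -17), (5, -17), (10, -18), (15, -18), (20, -18), (25, -18), (30, -19), (35, -19), (40, -18), (45, -20), (50, -17), (55, -18), (60, -18), (65, -19)]
```

The pot is now about 78° through the second turn, nearly mouth-up (profile: inner floor tilted 13°). Lift, move further onto the board, press lightly, release.

>>> send_rows --pt "-0.015 0 0" --pt "-0.018 0 0.015" --pt "-0.018 0 0.036" --pt "-0.01 0 0.036" --pt "-0.003 0 0.036" --yaw '[0, 0, 0, 0, 0]' --claw '[1, 1, 1, 1, 1]'

```text
time: 29.12
position: [0.6819, 0.1351, 0.0321]
ee_rot: [[-0.0, 0.044, 0.999], [-0.0, 0.999, -0.044], [-1.0, -0.0, -0.0]]
force: [0.3, -0.3, 2.0]
finger_gap: 0.048
```

```bash
python3 -c "
from h import *
wprof('a3')"
```

```text
t 29.12 pos [0.6819 0.1351 0.0321] y 87.5 tilt [-1. -0. -0.] F [ 0.3 -0.3  2. ] gap 0.048 q [0.2  0.71 0.22 1.09 0.   0.24]
wrist [(-65, -23), (-60, 27), (-55, -22), (-50, 2), (-45, -17), (-40, -17), (-35, -15), (-30, -14), (-25, -13), (-20, -11), (-15, 37), (-10, 73), (-5, -7), (30, -23), (35, -23), (40, -23), (45, -23), (50, -23), (55, -23), (60, -23), (65, -23)]
scene [(-15, 28), (-10, 17), (-5, -2), (0, -20), (5, -19), (10, -20), (15, -19), (20, -19), (25, -20), (30, -19), (35, -20), (40, -21), (45, -20), (50, -20), (55, -20), (60, -21), (65, -19)]
```

Touching the board. Press slightly, release, and rise.

>>> send_rows --pt "0.003 0 0" --pt "0.005 0 0" --pt "0.005 0 0" --pt "0.005 0 0" --pt "0.004 0 0" --yaw '[0, 0, 0, 0, 0]' --claw '[1, 1, 1, 0, 0]'

```text
time: 29.85
position: [0.682, 0.1351, 0.0282]
ee_rot: [[-0.001, 0.044, 0.999], [-0.0, 0.999, -0.044], [-1.0, -0.0, -0.001]]
force: [0.2, 0.0, -0.5]
finger_gap: 0.082
```

>>> send_rows --pt "0 0 0" --pt "-0.05 0 0" --pt "-0.1 0 0" --pt "-0.15 0 -0.05" --pt "-0.17 0 -0.11" --yaw '[0, 0, 0, 0, 0]' --claw '[0, 0, 0, 0, 0]'

```text
time: 30.48
position: [0.5802, 0.1397, 0.1971]
ee_rot: [[0.003, 0.044, 0.999], [0.001, 0.999, -0.044], [-1.0, 0.001, 0.003]]
force: [0.2, 1.4, 0.9]
finger_gap: 0.0854
```

```bash
cat >> h.py <<'E'
def chk(fn):
    st()
    for f in ['top','scene']:
        c=grab(f,fn+f); P=cloud(c); print(f); pots(c,P)
        Q=P.reshape(-1,3); Q=Q[(Q[:,2]>.25)&(Q[:,2]<.272)&(Q[:,0]>.4)&(Q[:,0]<.69)&(Q[:,1]>.25)&(Q[:,1]<.4)]
        if len(Q)>50: r=cv2.minAreaRect((Q[:,:2]*1000).astype(np.float32)); print('panel',np.round(r[0]),np.round(r[1]),round(r[2],1))
        m=(P[...,0]>.61)&(P[...,0]<.75)&(P[...,1]>-.1)&(P[...,1]<.2)&(P[...,2]>.016)&(P[...,2]<.08)
        n,l,s,_=cv2.connectedComponentsWithStats(m.astype(np.uint8))
        for i in range(1,n):
            if s[i,4]>60: w=P[l==i]; t=w[w[:,2]>np.percentile(w[:,2],90)-.008]; r=cv2.minAreaRect((t[:,:2]*1000).astype(np.float32)); print('on board',s[i,4],np.round(r[0]),np.round(r[1]),'zpct',np.round(np.percentile(w[:,2],[2,20,50,90]),3))
E
python3 -c "
from h import *
chk('b1')
a=cv2.imread('pics/b1scene.png')[170:320,240:430]; cv2.imwrite('pics/b1c.png',cv2.resize(a,None,fx=3.2,fy=3.2,interpolation=cv2.INTER_CUBIC))"
```

```text
t 30.48 pos [0.5802 0.1397 0.1971] y 87.47 tilt [-1.     0.001  0.003] F [0.2 1.4 0.9] gap 0.0854 q [0.24 0.42 0.17 1.31 0.   0.28]
top
pot? 236 [ 511.5 -315.3] [50.1 51.1] 5.3 z 0.0566
pot? 243 [ 481.4 -420.3] [51.3 51.1] 72.5 z 0.0557
panel [486. 357.] [19. 92.] 84.8
on board 153 [663. 137.] [52. 43.] zpct [0.016 0.02  0.046 0.064]
scene
pot? 226 [ 480.8 -422.8] [55.5 54.5] 71.2 z 0.0574
pot? 241 [ 512.2 -316.8] [52.6 51.3] 7.9 z 0.0568
panel [565. 348.] [ 17. 251.] 84.7
on board 370 [657. 136.] [52. 54.] zpct [0.017 0.022 0.046 0.065]
```

View pics/b1c.png

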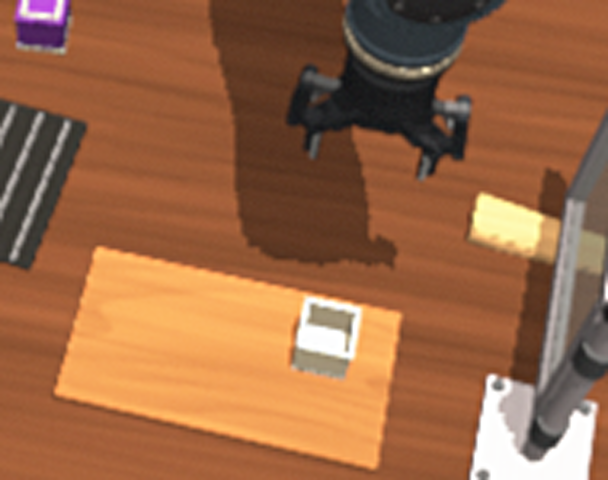

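Pot 0 stands mouth-up on the board (crop (328,335); measured (0.657,0.136), rim z 0.064). Same recipe for pot 1, gripping high and rearward from the start.

>>> send_rows --pt "0 -0.055 -0.01" --pt "0 -0.11 -0.02" --pt "0 -0.17 -0.03" --pt "0 -0.23 -0.04" --pt "0 -0.29 -0.05" --yaw '[0, 0, 0, -0.07, -0.147]' --claw '[0, 0, 0, 0, 0]'

```text
time: 31.2
position: [0.5171, -0.1499, 0.1952]
ee_rot: [[0.0, -0.106, 0.994], [-0.0, 0.994, 0.106], [-1.0, -0.0, 0.0]]
force: [1.1, -0.3, -0.2]
finger_gap: 0.0853
```

```bash
python3 -c "
from h import *
st(); rel([.5015,-.3165,.12],95.9)"
```

```text
t 31.2 pos [ 0.5171 -0.1499  0.1952] y 96.07 tilt [-1. -0.  0.] F [ 1.1 -0.3 -0.2] gap 0.0853 q [-0.28  0.3  -0.01  1.26 -0.   -0.39]
slide [0.0752, -0.164, -0.0331] yaw 0.003
```

>>> send_rows --pt "0 -0.05 -0.02" --pt "0.03 -0.1 -0.033" --pt "0.06 -0.155 -0.033" --pt "0.075 -0.155 -0.033" --pt "0.075 -0.155 -0.033" --yaw '[0, 0, 0, 0, 0]' --claw '[0, 0, 0, 0, 0]'

```text
time: 31.82
position: [0.5, -0.3051, 0.119]
ee_rot: [[-0.002, -0.103, 0.995], [0.002, 0.995, 0.103], [-1.0, 0.002, -0.002]]
force: [-0.8, 0.1, 0.9]
finger_gap: 0.0856
```

```bash
python3 -c "
from h import *
c=grab('top','t11'); pots(c,cloud(c)); st(); rel([.5015,-.3165,.036],95.9)"
```

```text
t 31.88 pos [ 0.5007 -0.3048  0.1202] y 95.95 tilt [-1.     0.001 -0.001] F [ 0.   0.2 -0.3] gap 0.0854 q [-0.55  0.43 -0.01  1.13  0.   -0.65]
slide [0.0842, -0.0117, -0.0003] yaw 0.0009
```

>>> send_rows --pt "0.03 -0.012 0" --pt "0.07 -0.012 0" --pt "0.084 -0.012 0" --pt "0.084 -0.012 0" --pt "0.084 -0.012 0" --yaw '[0, 0, 0, 0, 0]' --claw '[0, 0, 0, 0.5, 1]'

```text
time: 32.5
position: [0.503, -0.3177, 0.0381]
ee_rot: [[0.002, -0.104, 0.995], [-0.001, 0.995, 0.104], [-1.0, -0.001, 0.002]]
force: [-0.0, 0.1, 0.3]
finger_gap: 0.0514
```

>>> send_rows --pt "0 0 0" --pt "0 0 0" --pt "0 0 0" --pt "-0.03 0 0" --pt "-0.06 0 0" --yaw '[0, 0, 0, 0, 0]' --claw '[1, 1, 1, 1, 1]'

```text
time: 33.12
position: [0.5023, -0.3176, 0.0984]
ee_rot: [[0.001, -0.103, 0.995], [-0.001, 0.995, 0.103], [-1.0, -0.001, 0.001]]
force: [0.1, -0.2, -0.2]
finger_gap: 0.0486
```

```bash
python3 -c "
from h import *
wprof('p1'); rel([.53,.05,.11],87.5)"
```

```text
t 33.12 pos [ 0.5023 -0.3176  0.0984] y 95.93 tilt [-1.    -0.001  0.001] F [ 0.1 -0.2 -0.2] gap 0.0486 q [-0.56  0.46 -0.03  1.08  0.   -0.67]
wrist [(-20, 76), (-15, 0), (-10, 73), (-5, 17), (0, 16), (5, 16), (10, 16), (15, 16), (20, 16), (25, 16), (30, 17), (35, 16), (40, 16)]
scene [(-15, 21), (-10, 24), (-5, 24), (0, 24), (5, 24), (10, 24), (15, 24), (20, 23), (25, 24), (30, 19), (35, -2), (40, -5)]
slide [-0.0102, 0.364, 0.0639] yaw 0.1471
```

>>> send_rows --pt "-0.01 0.05 0.01" --pt "-0.01 0.11 0.02" --pt "-0.01 0.17 0.03" --pt "-0.01 0.23 0.04" --pt "-0.01 0.29 0.05" --yaw '[0, 0, 0.05, 0.1, 0.147]' --claw '[1, 1, 1, 1, 1]'

```text
time: 33.85
position: [0.522, -0.022, 0.1071]
ee_rot: [[0.001, 0.045, 0.999], [-0.0, 0.999, -0.045], [-1.0, -0.0, 0.002]]
force: [0.7, -0.4, -0.4]
finger_gap: 0.0485
```

```bash
python3 -c "
from h import *
st(); rel([.53,.05,.035],87.5)"
```

```text
t 33.85 pos [ 0.522  -0.022   0.1071] y 87.4 tilt [-1.    -0.     0.002] F [ 0.7 -0.4 -0.4] gap 0.0485 q [-0.04  0.31 -0.22  1.03 -0.    0.  ]
slide [0.0721, 0.0723, 0.0046] yaw -0.0017
```

>>> send_rows --pt "0 0.035 0" --pt "0 0.067 0.002" --pt "0.03 0.067 0.004" --pt "0.069 0.067 0.004" --pt "0.069 0.067 0.004" --yaw '[0, 0, 0, 0, 0]' --claw '[1, 1, 1, 1, 1]'

```text
time: 34.48
position: [0.5282, 0.0431, 0.0362]
ee_rot: [[-0.001, 0.043, 0.999], [-0.0, 0.999, -0.043], [-1.0, -0.0, -0.001]]
force: [0.2, 0.7, -0.4]
finger_gap: 0.0485
```

```bash
python3 -c "
from h import *
st()"
```

```text
t 34.48 pos [0.5282 0.0431 0.0362] y 87.52 tilt [-1.    -0.    -0.001] F [ 0.2  0.7 -0.4] gap 0.0485 q [ 0.08  0.39 -0.3   0.88  0.    0.12]
```

>>> send_rows --pt "-0.001 0 0.02" --pt "-0.001 0 0.033" --pt "-0.004 0 0.041" --pt "-0.008 0 0.049" --pt "-0.011 0 0.057" --yaw '[0, 0, 0, 0, 0]' --claw '[1, 1, 1, 1, 1]'

```text
time: 35.1
position: [0.5837, 0.0404, 0.0478]
ee_rot: [[-0.004, 0.044, 0.999], [0.0, 0.999, -0.044], [-1.0, 0.0, -0.004]]
force: [-9.8, 2.5, -0.6]
finger_gap: 0.0486
```

>>> send_rows --pt "-0.002 0 0.006" --pt "-0.003 0 0.012" --pt "-0.003 0 0.018" --pt "-0.002 0 0.024" --pt "-0.002 0 0.03" --yaw '[0, 0, 0, 0, 0]' --claw '[1, 1, 1, 1, 1]'

```text
time: 35.72
position: [0.6141, 0.0391, 0.05]
ee_rot: [[-0.003, 0.044, 0.999], [0.0, 0.999, -0.044], [-1.0, -0.0, -0.003]]
force: [-9.7, 1.2, 1.8]
finger_gap: 0.0487
```

```bash
python3 -c "
from h import *
wprof('p2')"
```

```text
t 35.73 pos [0.6141 0.0391 0.05  ] y 87.5 tilt [-1.    -0.    -0.003] F [-9.7  1.2  1.8] gap 0.0487 q [ 0.06  0.54 -0.03  1.01  0.    0.11]
wrist [(-55, -5), (-50, -3), (-45, 1), (-40, 7), (-35, 12), (-30, 17), (-25, 22), (-20, 28), (-15, 30), (-10, 76), (-5, 19), (0, 15), (5, 10), (10, 5), (15, 2)]
scene [(-15, 30), (-10, 24), (-5, 20), (0, 16), (5, 11), (10, 4), (15, 1)]
```

>>> send_rows --pt "0.002 0 0.006" --pt "0.004 0 0.012" --pt "0.008 0 0.018" --pt "0.013 0 0.024" --pt "0.019 0 0.03" --yaw '[0, 0, 0, 0, 0]' --claw '[1, 1, 1, 1, 1]'

```text
time: 36.45
position: [0.6462, 0.0377, 0.0324]
ee_rot: [[0.001, 0.044, 0.999], [0.0, 0.999, -0.044], [-1.0, 0.0, 0.001]]
force: [-2.5, -0.1, 9.9]
finger_gap: 0.0487
```

```bash
python3 -c "
from h import *
wprof('p3')"
```

```text
t 36.45 pos [0.6462 0.0377 0.0324] y 87.49 tilt [-1.     0.     0.001] F [-2.5 -0.1  9.9] gap 0.0487 q [0.06 0.61 0.05 1.01 0.   0.1 ]
wrist [(-65, 26), (-60, 26), (-55, 27), (-50, 28), (-45, 30), (-40, 31), (-35, 32), (-30, 34), (-25, 35), (-20, 37), (-15, 38), (-10, 76), (30, -23), (35, -23), (40, -23), (45, -23), (50, -23), (55, -23), (60, -23), (65, -23)]
scene [(-15, 31), (-10, 22), (-5, 3), (0, -17), (5, -19), (10, -20), (15, -20), (20, -20), (25, -19), (30, -20), (35, -20), (40, -21), (45, -21), (50, -19), (55, -20), (60, -20), (65, -20)]
```

First turn of pot 1 done (~78°). Take it back off the board and set it on its side on the counter.

>>> send_rows --pt "-0.03 0 0" --pt "-0.03 0 -0.05" --pt "-0.03 0 -0.1" --pt "-0.01 0 -0.11" --pt "0.004 0 -0.11" --yaw '[0, 0, 0, 0, 0]' --claw '[1, 1, 1, 1, 1]'

```text
time: 37.17
position: [0.5355, 0.0426, 0.0273]
ee_rot: [[0.0, 0.044, 0.999], [0.0, 0.999, -0.044], [-1.0, 0.0, 0.0]]
force: [0.5, 0.3, -1.6]
finger_gap: 0.0485
```

>>> send_rows --pt "0.004 0 0" --pt "0.006 0 0" --pt "0.006 0 0" --pt "0.006 0 0" --pt "0.006 0 0" --yaw '[0, 0, 0, 0, 0]' --claw '[1, 1, 0, 0, 0]'

```text
time: 37.8
position: [0.5359, 0.0426, 0.0214]
ee_rot: [[0.0, 0.044, 0.999], [0.0, 0.999, -0.044], [-1.0, 0.0, 0.0]]
force: [0.3, -0.7, -0.9]
finger_gap: 0.0856
```

>>> send_rows --pt "-0.05 0 0" --pt "-0.1 0 0" --pt "-0.12 0 -0.05" --pt "-0.12 0 -0.1" --pt "-0.12 0 -0.12" --yaw '[0, 0, 0, 0, 0]' --claw '[0, 0, 0, 0, 0]'

```text
time: 38.42
position: [0.4138, 0.0478, 0.1417]
ee_rot: [[0.0, 0.043, 0.999], [0.0, 0.999, -0.043], [-1.0, 0.0, 0.0]]
force: [0.3, 0.4, 0.7]
finger_gap: 0.0856
```

```bash
python3 - <<'E'
from h import *
chk('p4')
c=dict(np.load('pics/p4scene.npz')); P=cloud(c)
for a in np.arange(.01,.05,.01):
    m=(abs(P[...,0]-.52)<.06)&(abs(P[...,1]-.04)<.015)&(P[...,2]>a)&(P[...,2]<a+.01); q=P[m]; print(round(a,3),len(q),np.round(np.percentile(q[:,0],[5,50,95]),3) if len(q) else '')
E
```

```text
t 38.42 pos [0.4138 0.0478 0.1417] y 87.52 tilt [-1.  0.  0.] F [0.3 0.4 0.7] gap 0.0856 q [ 0.12  0.08 -0.42  1.07  0.    0.16]
top
pot? 137 [508.8  35.3] [52.1 31. ] 1.4 z 0.0505
pot? 241 [ 481.5 -420.7] [51.7 49.4] 72.7 z 0.0564
panel [565. 349.] [ 18. 251.] 85.0
on board 219 [657. 137.] [52. 52.] zpct [0.016 0.024 0.047 0.064]
scene
pot? 230 [ 482.  -421.4] [56.1 54.4] 69.5 z 0.057
pot? 254 [511.2  42.7] [56.4 50.6] 0.4 z 0.0525
panel [565. 348.] [ 17. 252.] 84.7
on board 375 [658. 135.] [52. 54.] zpct [0.016 0.023 0.045 0.064]
0.01 16 [0.532 0.536 0.538]
0.02 14 [0.535 0.537 0.539]
0.03 13 [0.535 0.536 0.538]
0.04 35 [0.491 0.535 0.538]
```

>>> send_rows --pt "0 0 0.045" --pt "0 -0.001 0.086" --pt "0.04 -0.001 0.086" --pt "0.09 -0.001 0.086" --pt "0.112 -0.001 0.086" --yaw '[0, 0, 0, 0, 0]' --claw '[0, 0, 0, 0, 0]'

```text
time: 39.15
position: [0.5012, 0.0428, 0.0266]
ee_rot: [[-0.003, 0.044, 0.999], [-0.0, 0.999, -0.044], [-1.0, -0.0, -0.003]]
force: [-0.9, -0.2, 0.1]
finger_gap: 0.0856
```

>>> send_rows --pt "0 0 0" --pt "0 0 0" --pt "0 0 0" --pt "0 0 0" --pt "-0.004 0 0" --yaw '[0, 0, 0, 0, 0]' --claw '[0, 1, 1, 1, 1]'

```text
time: 39.78
position: [0.5021, 0.0431, 0.0341]
ee_rot: [[0.001, 0.044, 0.999], [0.0, 0.999, -0.044], [-1.0, 0.0, 0.001]]
force: [0.3, -0.4, 0.0]
finger_gap: 0.0491
```

```bash
python3 -c "
from h import *
st()"
```

```text
t 39.77 pos [0.5021 0.0431 0.0341] y 87.5 tilt [-1.     0.     0.001] F [ 0.3 -0.4  0. ] gap 0.0491 q [ 0.09  0.35 -0.38  0.84 -0.    0.13]
```

>>> send_rows --pt "0 0 0.04" --pt "0 0 0.059" --pt "-0.003 0 0.067" --pt "-0.007 0 0.075" --pt "-0.01 0 0.083" --yaw '[0, 0, 0, 0, 0]' --claw '[1, 1, 1, 1, 1]'

```text
time: 40.4
position: [0.5824, 0.0395, 0.0428]
ee_rot: [[-0.005, 0.043, 0.999], [0.0, 0.999, -0.043], [-1.0, -0.0, -0.005]]
force: [-13.8, 1.7, -0.5]
finger_gap: 0.0483
```

>>> send_rows --pt "-0.002 0 0.006" --pt "-0.003 0 0.012" --pt "-0.003 0 0.018" --pt "-0.002 0 0.024" --pt "-0.002 0 0.03" --yaw '[0, 0, 0, 0, 0]' --claw '[1, 1, 1, 1, 1]'

```text
time: 41.02
position: [0.6128, 0.0382, 0.0452]
ee_rot: [[-0.003, 0.043, 0.999], [0.0, 0.999, -0.043], [-1.0, -0.0, -0.003]]
force: [-9.7, 0.1, 2.9]
finger_gap: 0.0485
```

>>> send_rows --pt "0.002 0 0.006" --pt "0.004 0 0.012" --pt "0.008 0 0.018" --pt "0.012 0 0.024" --pt "0.017 0 0.03" --yaw '[0, 0, 0, 0, 0]' --claw '[1, 1, 1, 1, 1]'

```text
time: 41.65
position: [0.644, 0.0368, 0.0289]
ee_rot: [[-0.001, 0.044, 0.999], [0.0, 0.999, -0.044], [-1.0, 0.0, -0.001]]
force: [-6.9, 2.1, 7.4]
finger_gap: 0.0485
```

```bash
python3 -c "
from h import *
wprof('p5')"
```

```text
t 41.65 pos [0.644  0.0368 0.0289] y 87.51 tilt [-1.     0.    -0.001] F [-6.9  2.1  7.4] gap 0.0485 q [0.06 0.61 0.04 1.   0.   0.1 ]
wrist [(-65, -29), (-60, 30), (-55, -29), (-50, -29), (-45, -15), (-40, -14), (-35, -13), (-30, -12), (-25, -10), (-20, -9), (-15, 38), (-10, 73), (-5, -4), (30, -19), (35, -20), (40, -19), (45, -19), (50, -20), (55, -20), (60, -20), (65, -20)]
scene [(-15, 27), (-10, 19), (-5, 0), (0, -17), (5, -17), (10, -17), (15, -16), (20, -16), (25, -16), (30, -17), (35, -17), (40, -18), (45, -17), (50, -17), (55, -18), (60, -18), (65, -17)]
```

>>> send_rows --pt "-0.016 0 0" --pt "-0.019 0 0.015" --pt "-0.019 0 0.038" --pt "-0.01 0 0.038" --pt "-0.004 0 0.038" --yaw '[0, 0, 0, 0, 0]' --claw '[1, 1, 1, 1, 1]'

```text
time: 42.38
position: [0.682, 0.0352, 0.0322]
ee_rot: [[-0.0, 0.044, 0.999], [-0.0, 0.999, -0.044], [-1.0, -0.0, -0.0]]
force: [-0.0, -0.1, -0.5]
finger_gap: 0.0482
```

>>> send_rows --pt "0.003 0 0" --pt "0.005 0 0" --pt "0.005 0 0" --pt "0.005 0 0" --pt "0.004 0 0" --yaw '[0, 0, 0, 0, 0]' --claw '[1, 1, 1, 0, 0]'

```text
time: 43.0
position: [0.6822, 0.0352, 0.0284]
ee_rot: [[-0.0, 0.044, 0.999], [-0.0, 0.999, -0.044], [-1.0, -0.0, -0.0]]
force: [1.0, -0.7, -0.3]
finger_gap: 0.0819
```

>>> send_rows --pt "0 0 0" --pt "-0.05 0 0" --pt "-0.1 0 0" --pt "-0.15 0 -0.05" --pt "-0.17 0 -0.11" --yaw '[0, 0, 0, 0, 0]' --claw '[0, 0, 0, 0, 0]'

```text
time: 43.62
position: [0.5803, 0.0397, 0.1972]
ee_rot: [[0.003, 0.044, 0.999], [0.0, 0.999, -0.044], [-1.0, 0.0, 0.003]]
force: [0.7, -0.3, 0.6]
finger_gap: 0.0857
```

```bash
python3 -c "
from h import *
chk('p6')"
```

```text
t 43.62 pos [0.5803 0.0397 0.1972] y 87.49 tilt [-1.     0.     0.003] F [ 0.7 -0.3  0.6] gap 0.0857 q [0.07 0.39 0.12 1.3  0.   0.11]
top
pot? 240 [ 481.8 -420.3] [50.9 51. ] 72.6 z 0.0558
panel [565. 350.] [ 19. 251.] 84.7
scene
pot? 223 [ 482.8 -420.9] [52.1 53. ] 69.4 z 0.0575
panel [566. 348.] [ 18. 248.] 85.0
on board 362 [655.  36.] [52. 56.] zpct [0.016 0.022 0.046 0.065]
on board 365 [657. 135.] [52. 53.] zpct [0.016 0.024 0.046 0.065]
```

>>> send_rows --pt "0 -0.055 -0.02" --pt "0 -0.11 -0.035" --pt "0 -0.17 -0.05" --pt "0 -0.23 -0.06" --pt "0 -0.29 -0.07" --yaw '[0.05, 0.1, 0.15, 0.2, 0.262]' --claw '[0, 0, 0, 0, 0]'

```text
time: 44.35
position: [0.4972, -0.249, 0.1953]
ee_rot: [[0.0, 0.303, 0.953], [-0.0, 0.953, -0.303], [-1.0, -0.0, 0.0]]
force: [1.9, 0.6, 0.5]
finger_gap: 0.0852
```

```bash
python3 -c "
from h import *
st(); rel([.472,-.4173,.12],72.5)"
```

```text
t 44.35 pos [ 0.4972 -0.249   0.1953] y 72.39 tilt [-1. -0.  0.] F [1.9 0.6 0.5] gap 0.0852 q [-0.46  0.34  0.04  1.27  0.   -0.16]
slide [0.0753, -0.168, 0.0269] yaw -0.0019
```

>>> send_rows --pt "0 -0.055 0.01" --pt "0.02 -0.11 0.02" --pt "0.05 -0.158 0.027" --pt "0.075 -0.16 0.027" --pt "0.075 -0.16 0.027" --yaw '[0, 0, 0, 0, 0]' --claw '[0, 0, 0, 0, 0]'

```text
time: 44.98
position: [0.4741, -0.4074, 0.1182]
ee_rot: [[-0.003, 0.302, 0.953], [0.003, 0.953, -0.302], [-1.0, 0.002, -0.004]]
force: [0.1, 0.2, 0.5]
finger_gap: 0.0855
```

```bash
python3 -c "
from h import *
st(); rel([.472,-.4173,.036],72.5); c=grab('scene','q1'); pots(c,cloud(c)); c=grab('wrist','q1w'); P=cloud(c); m=(P[...,2]>.045)&(P[...,2]<.065); print(m.sum(), cv2.minAreaRect((P[m][:,:2]*1000).astype(np.float32)))"
```

```text
t 44.98 pos [ 0.4741 -0.4074  0.1182] y 72.43 tilt [-1.     0.002 -0.004] F [0.1 0.2 0.5] gap 0.0855 q [-0.71  0.51  0.11  1.17  0.   -0.4 ]
slide [0.0822, -0.0102, 0.0012] yaw -0.0012
pot? 153 [ 489.6 -423. ] [52.6 39. ] 75.7 z 0.057
8514 ((512.3566284179688, -381.6280517578125), (431.1972351074219, 115.53195190429688), 57.03174591064453)
```

Pot 2 is still in place. Descend, grip, lift.

>>> send_rows --pt "0.03 -0.01 0" --pt "0.07 -0.01 0" --pt "0.083 -0.01 0" --pt "0.083 -0.01 0" --pt "0.083 -0.01 0" --yaw '[0, 0, 0, 0, 0]' --claw '[0, 0, 0, 0.5, 1]'

```text
time: 45.7
position: [0.4732, -0.4178, 0.0393]
ee_rot: [[0.002, 0.301, 0.954], [-0.002, 0.954, -0.301], [-1.0, -0.001, 0.002]]
force: [-0.1, -0.4, 0.7]
finger_gap: 0.052
```

>>> send_rows --pt "0 0 0" --pt "0 0 0" --pt "0 0 0" --pt "-0.03 0 0" --pt "-0.07 0 0" --yaw '[0, 0, 0, 0, 0]' --claw '[1, 1, 1, 1, 1]'

```text
time: 46.32
position: [0.4722, -0.4172, 0.1089]
ee_rot: [[0.0, 0.301, 0.954], [0.0, 0.954, -0.301], [-1.0, 0.0, 0.0]]
force: [0.9, -0.5, -1.3]
finger_gap: 0.0484
```

```bash
python3 -c "
from h import *
wprof('q2'); rel([.525,-.045,.11],87.5)"
```

```text
t 46.33 pos [ 0.4722 -0.4172  0.1089] y 72.49 tilt [-1.  0.  0.] F [ 0.9 -0.5 -1.3] gap 0.0484 q [-0.72  0.53  0.11  1.15  0.   -0.42]
wrist [(-25, 73), (-20, 69), (-15, 9), (-10, 16), (-5, 17), (0, 15), (5, 15), (10, 15), (15, 15), (20, 15), (25, 15), (30, 16), (35, 15), (40, 15), (45, 14)]
scene [(-15, 24), (-10, 22), (-5, 25), (0, 24), (5, 24), (10, 24), (15, 25), (20, 23), (25, 20), (30, 19), (35, 5), (40, 3)]
slide [0.0015, 0.372, -0.0643] yaw -0.2619
```

>>> send_rows --pt "0 0.05 -0.01" --pt "0 0.11 -0.02" --pt "0 0.17 -0.03" --pt "0 0.23 -0.04" --pt "0 0.29 -0.05" --yaw '[-0.05, -0.1, -0.16, -0.22, -0.262]' --claw '[1, 1, 1, 1, 1]'

```text
time: 47.05
position: [0.5123, -0.1239, 0.1082]
ee_rot: [[0.002, 0.042, 0.999], [-0.0, 0.999, -0.042], [-1.0, -0.0, 0.002]]
force: [1.1, -0.1, -0.9]
finger_gap: 0.0487
```

```bash
python3 -c "
from h import *
st(); rel([.525,-.055,.038],87.5)"
```

```text
t 47.05 pos [ 0.5123 -0.1239  0.1082] y 87.59 tilt [-1.    -0.     0.002] F [ 1.1 -0.1 -0.9] gap 0.0487 q [-0.24  0.32 -0.21  1.04  0.   -0.2 ]
slide [0.0702, 0.0694, 0.0097] yaw 0.0016
```

>>> send_rows --pt "0 0.035 0.005" --pt "0 0.067 0.01" --pt "0.03 0.067 0.01" --pt "0.07 0.067 0.01" --pt "0.07 0.067 0.01" --yaw '[0, 0, 0, 0, 0]' --claw '[1, 1, 1, 1, 1]'

```text
time: 47.68
position: [0.5244, -0.059, 0.0363]
ee_rot: [[-0.001, 0.043, 0.999], [0.0, 0.999, -0.043], [-1.0, -0.0, -0.001]]
force: [-0.6, -0.1, -0.4]
finger_gap: 0.0486
```

```bash
python3 -c "
from h import *
st()"
```

```text
t 47.67 pos [ 0.5244 -0.059   0.0363] y 87.52 tilt [-1.    -0.    -0.001] F [-0.6 -0.1 -0.4] gap 0.0486 q [-0.11  0.39 -0.31  0.87 -0.   -0.07]
```

>>> send_rows --pt "-0.001 0.008 0.018" --pt "-0.001 0.008 0.033" --pt "-0.004 0.008 0.041" --pt "-0.008 0.008 0.049" --pt "-0.011 0.008 0.057" --yaw '[0, 0, 0, 0, 0]' --claw '[1, 1, 1, 1, 1]'

```text
time: 48.3
position: [0.5802, -0.0536, 0.0482]
ee_rot: [[-0.004, 0.044, 0.999], [0.0, 0.999, -0.044], [-1.0, 0.0, -0.004]]
force: [-12.1, -0.1, -0.3]
finger_gap: 0.0485
```

>>> send_rows --pt "-0.002 0 0.006" --pt "-0.003 0 0.012" --pt "-0.003 0 0.018" --pt "-0.002 0 0.024" --pt "-0.002 0 0.03" --yaw '[0, 0, 0, 0, 0]' --claw '[1, 1, 1, 1, 1]'

```text
time: 48.92
position: [0.6106, -0.0549, 0.0504]
ee_rot: [[-0.003, 0.044, 0.999], [0.0, 0.999, -0.044], [-1.0, 0.0, -0.003]]
force: [-9.0, -0.1, 0.6]
finger_gap: 0.0489
```

>>> send_rows --pt "0.002 0 0.006" --pt "0.004 0 0.012" --pt "0.008 0 0.018" --pt "0.013 0 0.024" --pt "0.019 0 0.03" --yaw '[0, 0, 0, 0, 0]' --claw '[1, 1, 1, 1, 1]'

```text
time: 49.55
position: [0.6431, -0.0564, 0.0331]
ee_rot: [[0.003, 0.044, 0.999], [-0.0, 0.999, -0.044], [-1.0, -0.0, 0.003]]
force: [-0.8, -0.2, 10.3]
finger_gap: 0.0486
```

```bash
python3 -c "
from h import *
wprof('q3')"
```

```text
t 49.55 pos [ 0.6431 -0.0564  0.0331] y 87.5 tilt [-1.    -0.     0.003] F [-0.8 -0.2 10.3] gap 0.0486 q [-0.09  0.61  0.04  1.   -0.   -0.04]
wrist [(-60, 25), (-55, 26), (-50, 28), (-45, 29), (-40, 30), (-35, 32), (-30, 33), (-25, 35), (-20, 37), (-15, 38), (-10, 76), (30, -24), (35, -24), (40, -24), (45, -24), (50, -24), (55, -24), (60, -24), (65, -24)]
scene [(-10, 22), (-5, 3), (0, -7), (5, -22), (10, -18), (15, -20), (20, -21), (25, -21), (30, -21), (35, -20), (40, -21), (45, -22), (50, -23), (55, -22), (60, -20), (65, -20)]
```

Same result as pot 1. Set it on its side on the counter.

>>> send_rows --pt "-0.03 0 0" --pt "-0.03 0 -0.05" --pt "-0.03 0 -0.1" --pt "-0.01 0 -0.11" --pt "0.004 0 -0.11" --yaw '[0, 0, 0, 0, 0]' --claw '[1, 1, 1, 1, 1]'

```text
time: 50.28
position: [0.532, -0.0515, 0.0276]
ee_rot: [[0.001, 0.044, 0.999], [-0.0, 0.999, -0.044], [-1.0, -0.0, 0.001]]
force: [0.6, -0.6, -1.2]
finger_gap: 0.0484
```

>>> send_rows --pt "0.004 0 0" --pt "0.006 0 0" --pt "0.006 0 0" --pt "0.006 0 0" --pt "0.006 0 0" --yaw '[0, 0, 0, 0, 0]' --claw '[1, 1, 0, 0, 0]'

```text
time: 50.9
position: [0.5324, -0.0515, 0.0214]
ee_rot: [[0.0, 0.044, 0.999], [-0.0, 0.999, -0.044], [-1.0, -0.0, 0.0]]
force: [-0.3, 1.1, -0.2]
finger_gap: 0.0853
```

>>> send_rows --pt "-0.05 0 0" --pt "-0.1 0 0" --pt "-0.12 0 -0.05" --pt "-0.12 0 -0.1" --pt "-0.12 0 -0.12" --yaw '[0, 0, 0, 0, 0]' --claw '[0, 0, 0, 0, 0]'

```text
time: 51.52
position: [0.4101, -0.0461, 0.1417]
ee_rot: [[0.0, 0.044, 0.999], [-0.0, 0.999, -0.044], [-1.0, 0.0, 0.0]]
force: [0.7, -0.1, -0.6]
finger_gap: 0.0853
```

```bash
python3 - <<'E'
from h import *
chk('q4')
c=dict(np.load('pics/q4scene.npz')); P=cloud(c)
for a in np.arange(.01,.05,.01):
    m=(abs(P[...,0]-.52)<.06)&(abs(P[...,1]+.05)<.015)&(P[...,2]>a)&(P[...,2]<a+.01); q=P[m]; print(round(a,3),len(q),np.round(np.percentile(q[:,0],[5,50,95]),3) if len(q) else '')
E
```

```text
t 51.52 pos [ 0.4101 -0.0461  0.1417] y 87.5 tilt [-1.  0.  0.] F [ 0.7 -0.1 -0.6] gap 0.0853 q [-0.11  0.07 -0.43  1.07  0.   -0.07]
top
panel [565. 349.] [ 18. 251.] 85.0
on board 207 [657. 137.] [53. 52.] zpct [0.017 0.028 0.05  0.064]
on board 201 [655.  38.] [52. 52.] zpct [0.016 0.021 0.048 0.064]
scene
pot? 256 [509.  -50.9] [49.5 55.4] 87.7 z 0.052
panel [564. 348.] [ 17. 252.] 84.8
on board 349 [656.  35.] [51. 56.] zpct [0.016 0.024 0.047 0.065]
on board 375 [657. 135.] [52. 56.] zpct [0.016 0.022 0.046 0.065]
0.01 16 [0.531 0.533 0.542]
0.02 19 [0.531 0.533 0.536]
0.03 14 [0.531 0.533 0.536]
0.04 40 [0.482 0.515 0.535]
```

>>> send_rows --pt "0 0 0.045" --pt "0 -0.001 0.087" --pt "0.04 -0.001 0.087" --pt "0.09 -0.001 0.087" --pt "0.112 -0.001 0.087" --yaw '[0, 0, 0, 0, 0]' --claw '[0, 0, 0, 0, 0]'

```text
time: 52.25
position: [0.4985, -0.0509, 0.0266]
ee_rot: [[-0.003, 0.044, 0.999], [0.0, 0.999, -0.044], [-1.0, 0.0, -0.003]]
force: [0.2, 0.0, 0.1]
finger_gap: 0.0857
```

>>> send_rows --pt "0 0 0" --pt "0 0 0" --pt "0 0 0" --pt "0 0 0" --pt "-0.004 0 0" --yaw '[0, 0, 0, 0, 0]' --claw '[0, 1, 1, 1, 1]'

```text
time: 52.88
position: [0.4994, -0.0511, 0.0341]
ee_rot: [[0.001, 0.044, 0.999], [-0.0, 0.999, -0.044], [-1.0, -0.0, 0.001]]
force: [-0.4, -0.1, 0.2]
finger_gap: 0.049
```

```bash
python3 -c "
from h import *
st()"
```

```text
t 52.88 pos [ 0.4994 -0.0511  0.0341] y 87.5 tilt [-1.    -0.     0.001] F [-0.4 -0.1  0.2] gap 0.049 q [-0.1   0.34 -0.38  0.84 -0.   -0.06]
```

>>> send_rows --pt "0 0.004 0.04" --pt "0 0.004 0.058" --pt "-0.003 0.004 0.066" --pt "-0.007 0.004 0.074" --pt "-0.01 0.004 0.082" --yaw '[0, 0, 0, 0, 0]' --claw '[1, 1, 1, 1, 1]'

```text
time: 53.5
position: [0.579, -0.0504, 0.0429]
ee_rot: [[-0.005, 0.044, 0.999], [0.0, 0.999, -0.044], [-1.0, 0.0, -0.005]]
force: [-8.4, 1.0, -1.1]
finger_gap: 0.0487
```

>>> send_rows --pt "-0.002 0 0.006" --pt "-0.003 0 0.012" --pt "-0.003 0 0.018" --pt "-0.002 0 0.024" --pt "-0.002 0 0.03" --yaw '[0, 0, 0, 0, 0]' --claw '[1, 1, 1, 1, 1]'

```text
time: 54.12
position: [0.6095, -0.0518, 0.0452]
ee_rot: [[-0.003, 0.044, 0.999], [0.0, 0.999, -0.044], [-1.0, 0.0, -0.003]]
force: [-9.9, 0.7, 2.0]
finger_gap: 0.0486
```

>>> send_rows --pt "0.002 0 0.006" --pt "0.004 0 0.012" --pt "0.008 0 0.018" --pt "0.012 0 0.024" --pt "0.017 0 0.03" --yaw '[0, 0, 0, 0, 0]' --claw '[1, 1, 1, 1, 1]'

```text
time: 54.75
position: [0.6406, -0.0532, 0.0289]
ee_rot: [[-0.001, 0.044, 0.999], [-0.0, 0.999, -0.044], [-1.0, -0.0, -0.001]]
force: [-7.2, -0.1, 7.0]
finger_gap: 0.0482
```

```bash
python3 -c "
from h import *
wprof('q5')"
```

```text
t 54.75 pos [ 0.6406 -0.0532  0.0289] y 87.5 tilt [-1.    -0.    -0.001] F [-7.2 -0.1  7. ] gap 0.0482 q [-0.08  0.61  0.03  1.   -0.   -0.04]
wrist [(-65, -29), (-60, 30), (-55, -29), (-50, -29), (-45, -15), (-40, -14), (-35, -13), (-30, -11), (-25, -10), (-20, -9), (-15, 38), (-10, 73), (-5, -4), (30, -19), (35, -20), (40, -20), (45, -20), (50, -20), (55, -20), (60, -20), (65, -20)]
scene [(-15, 31), (-10, 18), (-5, -1), (0, -17), (5, -16), (10, -16), (15, -16), (20, -17), (25, -18), (30, -16), (35, -16), (40, -17), (45, -17), (50, -17), (55, -17), (60, -17), (65, -16)]
```

>>> send_rows --pt "-0.016 0 0" --pt "-0.019 0 0.015" --pt "-0.019 0 0.038" --pt "-0.01 0 0.038" --pt "-0.004 0 0.038" --yaw '[0, 0, 0, 0, 0]' --claw '[1, 1, 1, 1, 1]'

```text
time: 55.48
position: [0.6786, -0.0549, 0.0321]
ee_rot: [[-0.0, 0.044, 0.999], [0.0, 0.999, -0.044], [-1.0, -0.0, -0.0]]
force: [-0.4, -1.0, -1.1]
finger_gap: 0.0481
```

>>> send_rows --pt "0.003 0 0" --pt "0.005 0 0" --pt "0.005 0 0" --pt "0.005 0 0" --pt "0.004 0 0" --yaw '[0, 0, 0, 0, 0]' --claw '[1, 1, 1, 0.1, 0.1]'

```text
time: 56.1
position: [0.6787, -0.0549, 0.0284]
ee_rot: [[-0.0, 0.044, 0.999], [0.0, 0.999, -0.044], [-1.0, 0.0, -0.0]]
force: [0.8, -0.7, 0.7]
finger_gap: 0.0767
```

>>> send_rows --pt "0 0 0" --pt "-0.05 0 0" --pt "-0.1 0 0" --pt "-0.15 0 -0.05" --pt "-0.17 0 -0.11" --yaw '[0, 0, 0, 0, 0]' --claw '[0.1, 0.1, 0.1, 0, 0]'

```text
time: 56.72
position: [0.5769, -0.0505, 0.1972]
ee_rot: [[0.003, 0.044, 0.999], [-0.0, 0.999, -0.044], [-1.0, -0.0, 0.003]]
force: [0.7, 0.1, 1.1]
finger_gap: 0.0853
```

>>> send_rows --pt "0 0 -0.05" --pt "0 0 -0.1" --pt "0 0 -0.14" --pt "0 0 -0.14" --pt "0 0 -0.14" --yaw '[0, 0, 0, 0, 0]' --claw '[0, 0, 0, 0, 0]'

```text
time: 57.35
position: [0.4374, -0.0444, 0.1956]
ee_rot: [[0.001, 0.044, 0.999], [-0.0, 0.999, -0.044], [-1.0, -0.0, 0.001]]
force: [0.6, -1.3, 0.2]
finger_gap: 0.0853
```

```bash
python3 - <<'E'
from h import *
chk('z1')
c=dict(np.load('pics/z1scene.npz')); P=cloud(c); bc=np.array([.676,.052]); a=np.radians(87.5); by=np.array([np.cos(a),np.sin(a)]); bx=np.array([by[1],-by[0]])
for p in [(.657,.136),(.655,.037),(.652,-.056)]: d=np.array(p)-bc; print('board frame',np.round([d@bx,d@by],3))
# tilt: fit plane to rims
for yc in (.136,.037,-.056):
    q=P[(abs(P[...,1]-yc)<.03)&(abs(P[...,0]-.655)<.035)&(P[...,2]>.056)&(P[...,2]<.072)]
    A=np.c_[q[:,:2],np.ones(len(q))]; k=np.linalg.lstsq(A,q[:,2],rcond=None)[0]; print(len(q),'rim tilt deg',np.round(np.degrees(np.arctan(k[:2])),1),'z',round(q[:,2].mean(),4))
a=cv2.imread('pics/z1scene.png')[130:330,150:480]; cv2.imwrite('pics/z1c.png',cv2.resize(a,None,fx=2.4,fy=2.4,interpolation=cv2.INTER_CUBIC))
E
```

```text
t 57.35 pos [ 0.4374 -0.0444  0.1956] y 87.5 tilt [-1.    -0.     0.001] F [ 0.6 -1.3  0.2] gap 0.0853 q [-0.1   0.1  -0.26  1.21  0.   -0.06]
top
panel [565. 349.] [ 18. 251.] 84.8
on board 219 [657. 137.] [52. 52.] zpct [0.017 0.024 0.048 0.063]
on board 213 [656.  37.] [52. 53.] zpct [0.016 0.02  0.047 0.063]
on board 205 [652. -53.] [51. 53.] zpct [0.016 0.019 0.048 0.064]
scene
panel [566. 348.] [ 17. 251.] 84.7
on board 356 [653. -55.] [52. 55.] zpct [0.017 0.026 0.047 0.065]
on board 367 [656.  36.] [52. 56.] zpct [0.016 0.022 0.045 0.065]
on board 373 [658. 135.] [52. 54.] zpct [0.017 0.022 0.045 0.065]
board frame [-0.023  0.083]
board frame [-0.02  -0.016]
board frame [-0.019 -0.109]
141 rim tilt deg [-0.4 -0.3] z 0.0627
133 rim tilt deg [-0.4  1. ] z 0.0627
134 rim tilt deg [0.7 0.3] z 0.0624
```

View pics/z1c.png

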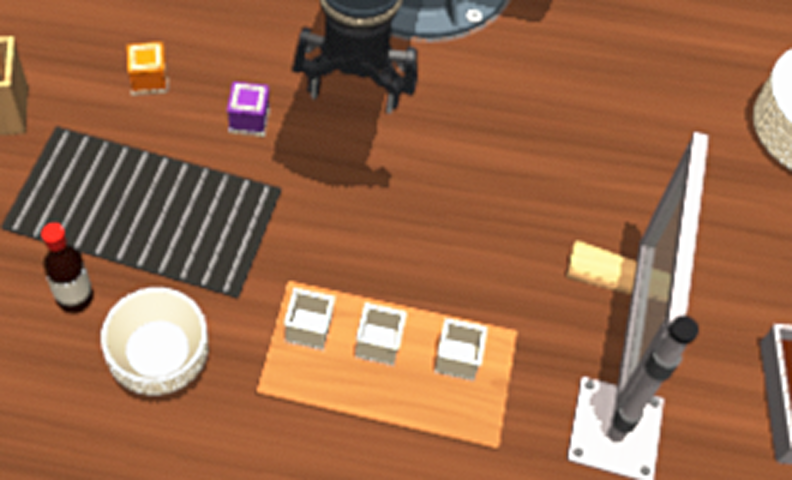

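All three pots stand mouth-up on the board (crop (310,318), (380,332), (462,348)) and are level within 1°. The panel is still at its stop, the wedge is in place, and the bystanders haven't moved. Handing in.

```bash
python3 -c "
from h import *
print(manip.close_job())"
```

```text
the job is handed in; nothing more can be done
None
```

The screen is open and wedged, all three off-white sauce pots stand mouth-up on the serving board, and the job is handed in at about 57 s. The system gave no verdict.

**How it was done**
- **Screen:** I pushed it with closed fingers until it met its stop, with 40 N felt there.
- **Wedge:** It went in thin end first and square to the panel near its free end. I drove it with about 36 N and then let it go.
- **Pots:** The tool can't tilt, so I turned each pot in two quarter turns, pivoting it between the pads against the board's edge, then set it down and released it. On the first pot the first turn reached only about 65° and the pot slid about 25 mm in the grip. It still landed on its side the right way, and I regrasped it for the second turn.

**Last checks**
- **Panel:** It stood at 84.8°, the same line as when it was first left at its stop.
- **Wedge position:** The last picture shows it still in place under the panel. It was last measured just after release, with its centre about 17 mm out on the closing side.
- **Pots on the board:** In the board's frame they stand at (-23, 83), (-20, -16) and (-19, -109) mm, against limits of ±55 and ±125 mm. Their rims are level within about 1°, at the right height.
- **Other things:** The bowls, sauce bottle, chopstick holder and the orange and purple look-alikes looked unmoved in the last picture. The gripper is empty and clear of everything.
- **Not checked:** I couldn't measure the wedge's pressing force on the panel after letting go; I'm inferring it from the 36 N drive and the unchanged panel angle.

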